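# Load the bushing test nest, screw down its keeper and start it

## Task

Load the bushing test nest on the green bench: put every loose black flanged bushing flange-down and fully home in a pocket of its own. Then take the keeper screw from its stand, start its thread by feel at the bottom of the deep well in the middle of the nest, straight and not cross-threaded, and turn it clockwise until it is fully home with its disc over the bushings. Last, flip up the guard of the start box until it stays open, press the start button right down and let it go, leaving the guard open; do not knock over the oil bottle.

Things in the scene. Friction and masses are not known exactly. Their poses are not given: they have to be found in the camera images.
- bush0: loose black plastic flanged bushing, standing on its flange: flange 44 mm across and 5 mm thick (lower edge bevelled), barrel 30 mm across above it, 40 mm tall over all, about 60 g. Origin: centre of the flange's underside; z up the barrel. Three or four bushings are present; grip the barrel.
- bush1: loose black plastic flanged bushing, standing on its flange: flange 44 mm across and 5 mm thick (lower edge bevelled), barrel 30 mm across above it, 40 mm tall over all, about 60 g. Origin: centre of the flange's underside; z up the barrel. Three or four bushings are present; grip the barrel.
- bush2: loose black plastic flanged bushing, standing on its flange: flange 44 mm across and 5 mm thick (lower edge bevelled), barrel 30 mm across above it, 40 mm tall over all, about 60 g. Origin: centre of the flange's underside; z up the barrel. Three or four bushings are present; grip the barrel.
- bush3: loose black plastic flanged bushing, standing on its flange: flange 44 mm across and 5 mm thick (lower edge bevelled), barrel 30 mm across above it, 40 mm tall over all, about 60 g. Origin: centre of the flange's underside; z up the barrel. Three or four bushings are present; grip the barrel.
- nest: fixed aluminium block, 150 x 150 mm and 64 mm high, with four round flange pockets in its top, 39 mm from the centre lines along its own x and y, and one deep narrow well in the middle. Origin: centre of its underside; x, y along its sides, z up.
- pocket0 (a point): centre of the floor of a pocket in the nest: 46 mm across, 8 mm deep, floor 56 mm above the bench. Any bushing fits any pocket. A bushing that is home stands 32 mm out of the block.
- pocket1 (a point): centre of the floor of a pocket in the nest: 46 mm across, 8 mm deep, floor 56 mm above the bench. Any bushing fits any pocket. A bushing that is home stands 32 mm out of the block.
- pocket2 (a point): centre of the floor of a pocket in the nest: 46 mm across, 8 mm deep, floor 56 mm above the bench. Any bushing fits any pocket. A bushing that is home stands 32 mm out of the block.
- pocket3 (a point): centre of the floor of a pocket in the nest: 46 mm across, 8 mm deep, floor 56 mm above the bench. Any bushing fits any pocket. A bushing that is home stands 32 mm out of the block.
- well (a point): centre of the mouth of the nest's deep well, 64 mm above the bench, z up. The well is 22 mm wide (square below the round mouth). At its bottom a brass insert has a coarse right-hand thread. The screw's origin lies 55 mm below this mouth when home. Once under the thread the screw cannot be pulled out.
- thread (a point): point on the well's axis 55 mm below the mouth, where the screw's origin lies when home. The insert's thread is two-start, at an unknown angle. Turned clockwise from above, lugs lying on the thread (origin 13 to 19 mm above here) slide off within 110 deg, drop to 6 mm above here, run down 6 mm in 95 deg with 2 mm play, and stop dead at most 165 deg after the drop.
- screw: steel keeper screw, 0.28 kg, standing upright in its stand, its disc on the tube. Origin: tip of its nose, z up its axis. From there up: 10 mm core; 19 mm shank from 31 mm up; disc 96 mm across, underside 88.5 mm up, 5 mm thick; square grip 16 x 16 mm, sides along its x and y, from 93.5 to 129.5 mm up. When home the disc is about 1.5 mm above the bushings.
- screw_lugs (a point): middle of the screw's 4.4 mm cross pin, 5 mm above the screw's origin; its two ends (along the screw's x, 20 mm tip to tip) are the lugs that run in the thread. They drop in when within about 27 deg either way of a window, two windows a turn.
- screw_grip (a point): point on the axis of the screw's square grip, 115.5 mm above the screw's origin, 22 mm above the top of the disc: a good TCP height for gripping. Axes as screw.
- stand: fixed grey stand, 110 mm square base 5 mm thick, with an upright square tube 38 mm wide, top 95.5 mm above the bench, bore 26 mm. Origin: centre of its underside.
- startbox: fixed grey start box, 130 (x) x 120 (y) x 50 mm, open on top under its guard. Origin: centre of its underside; x points from the front to the hinge side.
- guard (a joint): angle of the yellow guard cover, rad: 0 closed, up to 1.9 fully thrown back. Hinge along the box's y, on its far (+x) upper edge; a stiff hinge (about 0.14 N m), so that the guard stays at any angle. Open far enough above 1.3.
- guard_handle (a point): grip point of the black round knob on the guard, 35 mm above the cover's 8 mm plate, 30 mm from its front edge and 100 mm from the hinge; moves with the guard.
- guard_hinge (a point): point on the hinge line, middle of the box's far upper edge, 50 mm above the bench.
- start (a joint): travel of the green start button, m: 0 up, 0.006 fully pressed; springs back; fully down takes 5 N.
- start_top (a point): centre of the top of the button (32 mm across), about 27 mm above the bench, inside the start box, 20 mm in front of the box's centre; button axis vertical.
- oilbottle: bystander: white bottle 50 mm across and 140 mm tall, standing behind the stand. Origin: centre of its underside.
Mind the look-alikes: they are no part of the job. What is shaped like the startbox but purple is not meant. Leave any pink look-alike of the screw alone.

How it is judged:
By the outcome, as a careful person would: the job done as asked, in the order asked, and still so for the second after the job is handed in, with the robot touching nothing.
Of bush0, bush1, bush2, bush3 only 3 to 4 are there at a start; the rules pass over those that are not, and their reading is None.
At some moment in a run one of bush0, bush1, bush2, bush3 may be knocked a few centimetres aside while the robot is not near it.
It also fails if it takes over 200 s, if anything falls off the work surface, if the arm or the gripper's body presses on something with over 40 N, if the wrist force passes 120 N, or if a joint passes its speed limit or range.

## Robot

A 6-joint arm with a two-finger parallel gripper is mounted at the origin on the work surface. World frame = base frame: x ahead of the robot, y to its left, z up, the work surface at z = 0. Lengths are in m, angles in rad, forces in N, time in s.
With the tool pointing down it reaches from about 0.3 to 0.775 m from the base axis. Payload 14.6 kg.
Tool frame: the origin (TCP) lies between the finger pads, 19 mm behind the fingertips; this is the grasp point; z points along the fingers, y is the line along which they close (so a half turn about z gives the same grasp; the last joint's range is limited). The gripper opens to 94 mm and grips with 3 to 60 N. Pads are 16 mm wide; open, the fingers measure 119 mm over their backs; the gripper's body (75 mm by 177 mm) begins 78 mm behind the grasp point.
Start: joints at [-0.067, 0.3, 1.521, -0, 1.321, -0.067], TCP at [0.55, -0, 0.224] pointing down, gripper open.
Joint ranges: [-3.03, 3.03], [-0.79, 2.21], [0.23, 2.52], [-1.04, 4.18], [0, 3.07], [-2.55, 2.55]. Speed limits (rad/s): [2.22, 2.22, 2.57, 3.14, 3.14, 3.14].

## Interface

Orientations are given as [roll, pitch, yaw] about the fixed x, y, z axes, in that order (R = Rz(yaw) Ry(pitch) Rx(roll)).
In Python, from station import telemetry, viewer, hand_in gives the robot as it stands.
- The arm moves only by the tool step_arm, never from a script. Its argument "plan" is a list of rows, each an object of numbers: "dx", "dy", "dz": the shift along the tool's x, y, z scaled (see below); "rx", "ry", "rz": the turn, a rotation vector about the tool's x, y, z scaled (see below); "claw": the closure, from 0 (fully open) to 1 (shut). In form: [{"dx": .., "dy": .., "dz": .., "rx": .., "ry": .., "rz": .., "claw": ..}, ...]. A call has 1 to 10 rows; each row shifts and turns the commanded pose from where the row before left it, along the tool's axes as they then stand; what a row does not reach is not made up. The controller multiplies each number of a shift by 0.1 m and each number of a turn by 90 degrees. A row lasts 1/10 s, in which the tool goes at most 50 mm and 8.59 degrees, less where a joint would pass 70% of its speed; a pose out of reach is approached as far as the arm can. A call with a number of a shift or a turn outside -1 to 1 is refused whole. A call with a gripper value outside its range is refused whole. The fingers move at their own pace and stop on an object; "grip_force" is the grip in N (left out, the last holds). Time passes only in rows, so rows that do not move let the fingers close. It gives the time, the measured TCP pose, the force, the opening and the grip force at its end, in the units of the state.
- telemetry.get_obs(): the state, without advancing time (a new reading comes with each control period).
- viewer.camera(name): name is "scene" or "side" or "wrist"; returns a dict with "img" (420x560x3 uint8, red, green, blue), "z_map" (420x560 float32, m along the optical axis (not along the pixel's ray), 0 where there is no reading), "fx", "fy", "cx", "cy" (pixels), "R" (3x3) and "t" (3): a world point X has camera coordinates R X + t; the wrist camera has in their place "tool_from_camera" (4x4, takes a point from camera to tool coordinates, whose origin is the TCP and whose axes are the flange's). Camera axes: x right, y down, z forward; pixel columns grow to the right and rows downward; lengths in m; the calibration is good to about 2 mm. A picture is of the moment at which its call begins: read the wrist's pose just before it.
- hand_in(): hands the job in; it is judged then, once.
Trained networks look in a picture, given as the dict that the camera call returned (one of the last four; its "shot" number tells which), for a name from the list of things; names that differ only in an ending like _2 or _b are one class to them, and where a whole thing is asked for, a point or a joint stands for the part that bears it (a point fixed in the world has none). Each returns a list of dicts, best first, with "score" (0 to 1); they miss things now and then, are a little off and sometimes report something else, mostly with a low value. They report only what shows in the picture. A call takes as long as a camera call. They do not tell look-alikes from the thing itself.
- viewer.recognise(target, picture): "rect" ([left, top, right, bottom] in pixels, round what is visible of it).
The state is a dict: "time_s": time; "qpos": joint angles; "joint_vel": joint speeds; "tau": joint torques, N m; "ee_pos": TCP position; "eef_rot": TCP orientation; "force": force on the tool from outside, world axes, zero at the start; "moment": the same for the moment, N m; "grip_width": finger opening in m; "grip_force": force on a finger pad.
Only numpy, scipy, OpenCV 4.12 (cv2) and the standard library are available. Lean on these libraries where they do the work, as an engineer would, in place of code of your own. Each camera call takes 0.05 s, during which the arm holds its last target. There are 200 camera calls.

## Working session

There is one attempt and no reset: what is moved stays moved. The work goes in short steps, Python scripts to look and compute and a tool call to move; the robot and the scene stay as the last step left them, time stands still between calls to the robot, and variables do not carry over. Pictures are saved under pics/ and viewed, at most 15 in all, crops included, and the job is handed in when it is done.

Besides the shell and the picture viewer there is one more tool, called as name(argument=value, ...) on one line, values as JSON. step_arm: Moves the arm, as the interface text tells. Shifts and turns lie within -1 to 1; 1 stands for 0.1 m of shift or 90 degrees of turn. Its arguments: {"type":"object","properties":{"plan":{"type":"array"},"grip_force":{"type":"number"}},"required":["plan"]}

```bash
ls; mkdir -p pics
cat > h.py <<'E'
import numpy as np, cv2
from station import telemetry, viewer, hand_in
from scipy.spatial.transform import Rotation as Ro
def shot(n):
    o=telemetry.get_obs(); p=viewer.camera(n)
    if n=='wrist':
        T=np.eye(4);T[:3,:3]=Ro.from_euler('xyz',o['eef_rot']).as_matrix();T[:3,3]=o['ee_pos']
        M=T@np.array(p['tool_from_camera'])
    else:
        M=np.eye(4);R=np.array(p['R']);M[:3,:3]=R.T;M[:3,3]=-R.T@np.array(p['t'])
    p['M']=M
    z=p['z_map'];v,u=np.mgrid[:z.shape[0],:z.shape[1]]
    c=np.stack([(u-p['cx'])/p['fx']*z,(v-p['cy'])/p['fy']*z,z],-1)
    W=c@M[:3,:3].T+M[:3,3];W[z<=0]=np.nan
    p['W']=W
    return p
def save(p,f,s=None,crop=None):
    im=p['img'][...,::-1]
    if crop: l,t,r,b=crop; im=im[t:b,l:r]
    if s: im=cv2.resize(im,None,fx=s,fy=s,interpolation=cv2.INTER_CUBIC)
    cv2.imwrite('pics/'+f,im)
E
python3 - <<'E'
from h import *
for n in ['scene','side']:
    p=shot(n);save(p,n+'0.png')
    print(n,p['M'].round(3).tolist())
    for t in ['bush0','nest','screw','stand','startbox','guard_handle','oilbottle']:
        for d in viewer.recognise(t,p)[:6]:
            l,tp,r,b=[int(x) for x in d['rect']]
            w=p['W'][max((tp+b)//2,0),min((l+r)//2,559)]
            print(t,round(d['score'],2),[l,tp,r,b],w.round(3))
print(telemetry.get_obs())
E
```

```text
pics
scene [[0.157, 0.575, -0.803, 1.377], [0.987, -0.104, 0.119, -0.077], [-0.015, -0.812, -0.584, 0.716], [0.0, 0.0, 0.0, 1.0]]
bush0 0.71 [293, 211, 320, 232] [0.466 0.121 0.025]
bush0 0.66 [248, 211, 264, 235] [0.459 0.007 0.029]
bush0 0.6 [198, 217, 217, 238] [ 0.456 -0.102  0.03 ]
nest 0.64 [226, 224, 319, 307] [0.641 0.017 0.06 ]
screw 0.81 [181, 158, 223, 209] [ 0.367 -0.104  0.091]
screw 0.7 [223, 222, 318, 310] [0.644 0.013 0.061]
screw 0.67 [294, 211, 317, 234] [0.469 0.118 0.025]
screw 0.62 [76, 230, 126, 270] [ 0.587 -0.301  0.1  ]
stand 0.95 [75, 261, 145, 305] [ 0.599 -0.298  0.026]
startbox 0.94 [370, 176, 442, 237] [0.493 0.343 0.057]
startbox 0.65 [306, 139, 357, 193] [0.29  0.221 0.057]
guard_handle 0.77 [303, 138, 355, 176] [0.241 0.227 0.055]
guard_handle 0.64 [368, 173, 439, 220] [0.451 0.352 0.056]
oilbottle 0.73 [130, 291, 168, 359] [ 0.782 -0.205  0.089]
side [[0.982, -0.148, 0.117, 0.399], [-0.188, -0.728, 0.659, -0.667], [-0.012, -0.669, -0.743, 0.913], [0.0, 0.0, 0.0, 1.0]]
bush0 0.74 [254, 299, 276, 319] [ 0.437 -0.179  0.004]
bush0 0.72 [248, 237, 259, 2
[... 619 characters left out ...]
.749 -0.228  0.088]
{'time_s': 0.8, 'qpos': array([-6.65988819e-02,  2.99879513e-01,  1.52094198e+00, -2.18815971e-05,
        1.32069649e+00, -6.65685326e-02]), 'joint_vel': array([-0.00067506, -0.00026442, -0.00098163, -0.00313304,  0.00068292,
       -0.00092271]), 'tau': array([-1.36930808e-03, -5.31631887e+01, -3.52909470e+01,  7.08315661e-02,
        2.12122552e-02, -1.00370357e-05]), 'ee_pos': array([ 5.50014094e-01, -8.60945447e-06,  2.24281393e-01]), 'eef_rot': array([3.14151957e+00, 2.61207995e-05, 1.57077139e+00]), 'force': array([ 0.61395634, -0.44124191, -0.06432999]), 'moment': array([ 0.03986624, -0.02315006, -0.03274111]), 'grip_force': 0.0, 'grip_width': 0.09408640416963593}
```

View pictures.

View pics/scene0.png

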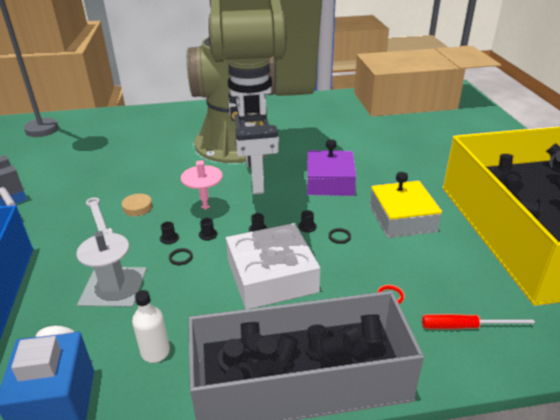

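View pics/side0.png

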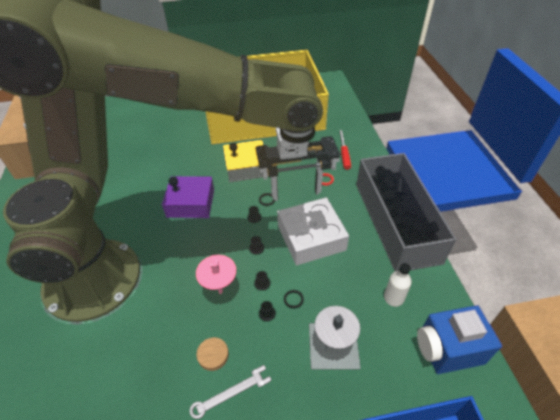

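Run:
```python
from h import *
p=shot('wrist');save(p,'w0.png')
print(np.array(p['tool_from_camera']).round(3).tolist(),p['fx'])
for n,q in [('wrist',p),('scene',shot('scene')),('side',shot('side'))]:
    W=q['W'];g=q['img'].max(-1)<60
    for a in [(.45,-.18),(.45,-.11),(.45,0),(.45,.12)]:
        m=(abs(W[...,0]-a[0])<.035)&(abs(W[...,1]-a[1])<.033)
        t=m&(abs(W[...,2]-.04)<.006)&(q['img'].max(-1)<90)
        if t.sum()>4: print(n,a,t.sum(),((np.nanmax(W[t],0)+np.nanmin(W[t],0))/2).round(4),np.nanmedian(W[t],0).round(4), (np.nanmax(W[t],0)-np.nanmin(W[t],0)).round(3))
    t=(abs(W[...,2]-.064)<.006)&(abs(W[...,0]-.62)<.12)&(abs(W[...,1])<.12)&(q['img'].min(-1)>90)
    if t.sum()>50:
        print(n,'nest',cv2.minAreaRect((W[t][:,:2]*1000).astype(np.float32)),np.nanmedian(W[t],0))
    t=(abs(W[...,2]-.1055)<.006)&(abs(W[...,0]-.57)<.12)&(abs(W[...,1]+.3)<.12)
    if t.sum()>20: print(n,'disc',cv2.minEnclosingCircle((W[t][:,:2]*1000).astype(np.float32)),np.nanmedian(W[t],0))
    t=(W[...,2]>.115)&(W[...,2]<.16)&(abs(W[...,0]-.57)<.1)&(abs(W[...,1]+.3)<.07)
    if t.sum()>4: print(n,'grip',cv2.minAreaRect((W[t][:,:2]*1000).astype(np.float32)),np.nanmax(W[t],0))
    t=(abs(W[...,2]-.058)<.006)&(abs(W[...,0]-.45)<.12)&(abs(W[...,1]-.34)<.12)&(q['img'][...,2]<90)&(q['img'][...,0]>120)
    if t.sum()>20: print(n,'guard',cv2.minAreaRect((W[t][:,:2]*1000).astype(np.float32)),np.nanmedian(W[t],0))
    t=(W[...,2]>.07)&(W[...,2]<.13)&(abs(W[...,0]-.45)<.08)&(abs(W[...,1]-.34)<.07)
    if t.sum()>2: print(n,'knob',t.sum(),np.nanmedian(W[t],0),np.nanmax(W[t],0),np.nanmin(W[t],0))
    t=(abs(W[...,0]-.76)<.1)&(abs(W[...,1]+.21)<.06)&(W[...,2]>.1)
    if t.sum()>2: print(n,'bottle',np.nanmedian(W[t],0))
```

```text
[[0.0, -0.972, -0.237, 0.068], [1.0, 0.0, -0.0, 0.0], [0.0, -0.237, 0.972, -0.16], [0.0, 0.0, 0.0, 1.0]] 341.96500558061734
wrist (0.45, -0.18) 259 [ 0.4387 -0.1922  0.0376] [ 0.4383 -0.1951  0.039 ] [0.029 0.025 0.007]
wrist (0.45, -0.11) 132 [ 0.4457 -0.1062  0.0377] [ 0.4505 -0.109   0.0391] [0.018 0.025 0.007]
wrist (0.45, 0) 376 [0.4424 0.0108 0.0378] [0.4435 0.0113 0.039 ] [0.029 0.029 0.007]
wrist (0.45, 0.12) 468 [0.4513 0.1245 0.0377] [0.4519 0.1243 0.039 ] [0.03  0.03  0.007]
wrist nest ((600.4752807617188, 19.290496826171875), (150.3869171142578, 150.5775604248047), 8.571113586425781) [0.59953379 0.02482162 0.06327791]
scene (0.45, -0.18) 54 [ 0.4419 -0.1896  0.0376] [ 0.4484 -0.1896  0.0367] [0.03  0.026 0.007]
scene (0.45, -0.11) 66 [ 0.4425 -0.1032  0.0373] [ 0.4465 -0.1022  0.0369] [0.032 0.027 0.007]
scene (0.45, 0) 56 [0.4468 0.0124 0.0369] [0.4512 0.0137 0.0371] [0.028 0.027 0.006]
scene (0.45, 0.12) 58 [0.4535 0.1247 0.0374] [0.4595 0.1224 0.0371] [0.033 0.027 0.006]
scene nest ((602.2054443359375, 20.24915313720703), (155.1444854736328, 151.50193786621094), 8.5116
[... 1005 characters left out ...]
62109375, 21.245498657226562), (151.5586700439453, 153.91073608398438), 8.314473152160645) [0.59909931 0.01626937 0.06336942]
side disc ((576.71826171875, -299.77740478515625), 47.91922378540039) [ 0.57555676 -0.30540294  0.10070257]
side grip ((576.3762817382812, -299.5455017089844), (16.19743537902832, 16.780420303344727), 13.403013229370117) [ 0.5857087  -0.29052975  0.1388025 ]
side guard ((455.75799560546875, 353.6868591308594), (126.5812759399414, 126.19615936279297), 88.62606048583984) [0.45069137 0.34813444 0.05817904]
side knob 70 [0.42100893 0.3465319  0.09863547] [0.43363719 0.36741995 0.10415424] [0.40833685 0.3385365  0.07388934]
side bottle [ 0.754578   -0.21430153  0.12629885]
```

View pics/w0.png

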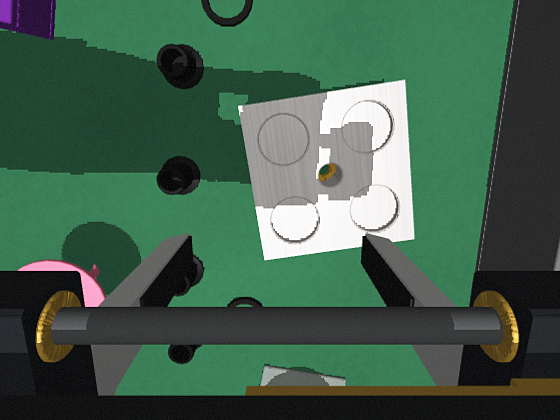

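step_arm(plan=[{"dx":0.249,"dy":-0.197,"claw":0.35},{"dx":0.249,"dy":-0.197,"claw":0.35},{"dx":0.249,"dy":-0.197,"claw":0.35},{"dx":0.249,"dy":-0.197,"claw":0.35},{"dx":0.249,"dy":-0.197,"claw":0.35},{"dz":0.3,"claw":0.35},{"dz":0.3,"claw":0.35},{"dz":0.3,"claw":0.35},{"dz":0.3,"claw":0.35},{"claw":0.35}], grip_force=15)

```text
$.plan[0]: bad value
```

```bash
cat >> h.py <<'E'
def bush(p,a,zt=.04,r=.05):
    W=p['W'];t=(np.hypot(W[...,0]-a[0],W[...,1]-a[1])<r)&(abs(W[...,2]-zt)<.004)&(p['img'].max(-1)<100)
    if t.sum()<10: return None
    q=(W[t][:,:2]*1000).astype(np.float32);c=np.median(q,0)
    q=q[np.linalg.norm(q-c,axis=1)<22]
    (x,y),rr=cv2.minEnclosingCircle(q)
    return round(x,1),round(y,1),round(rr,1),len(q),((q.max(0)+q.min(0))/2).round(1).tolist()
def to(x,y,z=None,yaw=None):
    o=telemetry.get_obs();e=o['ee_pos'];R=Ro.from_euler('xyz',o['eef_rot']).as_matrix()
    d=R.T@(np.array([x,y,e[2] if z is None else z])-e)
    print('pose',e.round(4),np.degrees(o['eef_rot']).round(2),'F',o['force'].round(1),'grip',round(o['grip_width'],4),'delta(units)',(d*10).round(3))
E
python3 - <<'E'
from h import *
to(.4515,.1245,.03)
p=shot('wrist');save(p,'w1.png');print(bush(p,(.4515,.1245)))
E
```

```text
pose [ 0.55   -0.      0.2242] [180.   0.  90.] F [-0.2  1.4 -0. ] grip 0.0936 delta(units) [ 1.245 -0.985  1.942]
(451.4, 124.6, 15.1, 434, [451.29998779296875, 124.5999984741211])
```

View pics/w1.png

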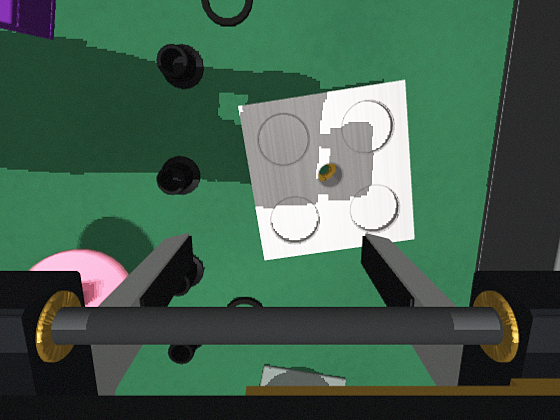

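step_arm(plan=[{"dx":0.249,"dy":-0.197,"dz":0,"rx":0,"ry":0,"rz":0,"claw":0.35},{"dx":0.249,"dy":-0.197,"dz":0,"rx":0,"ry":0,"rz":0,"claw":0.35},{"dx":0.249,"dy":-0.197,"dz":0,"rx":0,"ry":0,"rz":0,"claw":0.35},{"dx":0.249,"dy":-0.197,"dz":0,"rx":0,"ry":0,"rz":0,"claw":0.35},{"dx":0.249,"dy":-0.197,"dz":0,"rx":0,"ry":0,"rz":0,"claw":0.35},{"dx":0,"dy":0,"dz":0.3,"rx":0,"ry":0,"rz":0,"claw":0.35},{"dx":0,"dy":0,"dz":0.3,"rx":0,"ry":0,"rz":0,"claw":0.35},{"dx":0,"dy":0,"dz":0.3,"rx":0,"ry":0,"rz":0,"claw":0.35},{"dx":0,"dy":0,"dz":0.3,"rx":0,"ry":0,"rz":0,"claw":0.35},{"dx":0,"dy":0,"dz":0,"rx":0,"ry":0,"rz":0,"claw":0.35}], grip_force=15)

```text
time_s: 2.0
ee_pos: [0.4498, 0.1242, 0.1014]
eef_rot: [-3.136, 0.001, 1.571]
force: [-0.5, -0.1, 1.3]
grip_width: 0.0612
grip_force: 0.0
```

Run:
```python
from h import *
to(.4515,.1245,.03)
p=shot('wrist');print(bush(p,(.4515,.1245)))
```

```text
pose [0.4498 0.1242 0.1014] [-1.7967e+02  6.0000e-02  9.0000e+01] F [-0.5 -0.1  1.3] grip 0.0612 delta(units) [0.004 0.022 0.714]
(451.5, 125.2, 15.0, 717, [451.3999938964844, 125.19999694824219])
```

step_arm(plan=[{"dx":0.007,"dy":0.02,"dz":0.3,"rx":0,"ry":0,"rz":0,"claw":0.35},{"dx":0,"dy":0,"dz":0.25,"rx":0,"ry":0,"rz":0,"claw":0.35},{"dx":0,"dy":0,"dz":0.16,"rx":0,"ry":0,"rz":0,"claw":0.35},{"dx":0,"dy":0,"dz":0,"rx":0,"ry":0,"rz":0,"claw":1},{"dx":0,"dy":0,"dz":0,"rx":0,"ry":0,"rz":0,"claw":1},{"dx":0,"dy":0,"dz":0,"rx":0,"ry":0,"rz":0,"claw":1},{"dx":0,"dy":0,"dz":0,"rx":0,"ry":0,"rz":0,"claw":1},{"dx":0,"dy":0,"dz":0,"rx":0,"ry":0,"rz":0,"claw":1}], grip_force=15)

```text
time_s: 2.85
ee_pos: [0.454, 0.1253, 0.0342]
eef_rot: [3.14, -0.0, 1.571]
force: [-1.4, -0.2, 9.7]
grip_width: 0.0298
grip_force: 15.0
```

step_arm(plan=[{"dx":0,"dy":0,"dz":-0.1,"rx":0,"ry":0,"rz":0,"claw":1},{"dx":0,"dy":0,"dz":-0.3,"rx":0,"ry":0,"rz":0,"claw":1},{"dx":0,"dy":0,"dz":-0.4,"rx":0,"ry":0,"rz":0,"claw":1},{"dx":0,"dy":0,"dz":-0.4,"rx":0,"ry":0,"rz":0,"claw":1},{"dx":-0.2,"dy":0.3,"dz":-0.4,"rx":0,"ry":0,"rz":0,"claw":1},{"dx":-0.25,"dy":0.3,"dz":0,"rx":0,"ry":0,"rz":0,"claw":1},{"dx":-0.25,"dy":0.3,"dz":0,"rx":0,"ry":0,"rz":0,"claw":1},{"dx":0,"dy":0.1,"dz":0,"rx":0,"ry":0,"rz":0,"claw":1},{"dx":0,"dy":0,"dz":0,"rx":0,"ry":0,"rz":0,"claw":1},{"dx":0,"dy":0,"dz":0,"rx":0,"ry":0,"rz":0,"claw":1}])

```text
time_s: 3.85
ee_pos: [0.5506, 0.0572, 0.1905]
eef_rot: [-3.141, -0.0, 1.571]
force: [1.0, 0.1, -0.2]
grip_width: 0.0297
grip_force: 15.0
```

```bash
cat >> h.py <<'E'
def nest(p):
    W=p['W'];t=(abs(W[...,2]-.064)<.004)&(abs(W[...,0]-.6)<.12)&(abs(W[...,1]-.02)<.12)&(p['img'].min(-1)>90)
    c,s,a=cv2.minAreaRect((W[t][:,:2]*1000).astype(np.float32))
    # pockets + well from lower pixels inside
    out=[]
    th=np.radians(a)
    for sx,sy in [(1,1),(-1,1),(-1,-1),(1,-1)]:
        e=np.array([c[0]+39*(sx*np.cos(th)-sy*np.sin(th)),c[1]+39*(sx*np.sin(th)+sy*np.cos(th))])/1000
        m=(np.hypot(W[...,0]-e[0],W[...,1]-e[1])<.03)&(abs(W[...,2]-.0555)<.003)
        if m.sum()>30:
            k=cv2.minEnclosingCircle((W[m][:,:2]*1000).astype(np.float32));out.append((sx,sy,[round(x,1) for x in k[0]],round(k[1],1),m.sum(),(e*1000).round(1).tolist()))
        else: out.append((sx,sy,(e*1000).round(1).tolist()))
    m=(np.hypot(W[...,0]-c[0]/1000,W[...,1]-c[1]/1000)<.02)&(W[...,2]<.05)
    print('nest',np.round(c,1),np.round(s,1),round(a,2),'well',cv2.minEnclosingCircle((W[m][:,:2]*1000).astype(np.float32)) if m.sum()>5 else 0)
    for o in out: print(o)
E
python3 - <<'E'
from h import *
to(.5561,.052,.1)
p=shot('wrist');save(p,'w2.png');nest(p)
e=telemetry.get_obs()['ee_pos']
print(bush(p,e[:2],e[2]+.01),e)
E
```

```text
pose [0.5506 0.0572 0.1905] [-179.96   -0.     90.03] F [ 1.   0.1 -0.2] grip 0.0297 delta(units) [-0.052  0.055  0.905]
nest [599.1  28.1] [150.4 133.5] 8.68 well ((604.7919921875, 16.53040313720703), 8.597490310668945)
(1, 1, [631.9, 72.2], 29.7, np.int64(2034), [631.8, 72.5])
(-1, 1, [557.9, 64.3], 29.0, np.int64(1115), [554.7, 60.7])
(-1, -1, [565.8, -29.7], 20.1, np.int64(611), [566.5, -16.4])
(1, -1, [646.2, -7.4], 20.8, np.int64(543), [643.6, -4.6])
(548.5, 57.9, 15.7, 102, [549.0999755859375, 57.099998474121094]) [0.55054336 0.05732431 0.19057189]
```

View pics/w2.png

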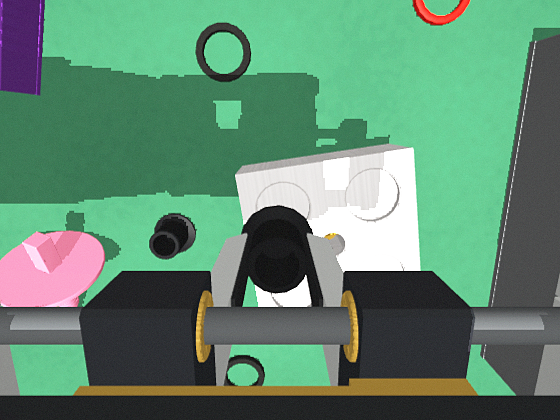

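Run:
```python
from h import *
p=shot('wrist');W=p['W']
for v in range(200,296,6): print(v,W[v,277].round(4),W[v,255].round(4),W[v,300].round(4))
```

```text
200 [0.5509 0.059  0.056 ] [0.532  0.0608 0.0638] [0.5712 0.059  0.056 ]
206 [0.5508 0.0789 0.1602] [0.5319 0.0552 0.0629] [0.5713 0.0536 0.0558]
212 [0.5508 0.0756 0.161 ] [0.5318 0.05   0.0635] [0.5714 0.048  0.0557]
218 [0.5508 0.072  0.1611] [0.5382 0.072  0.1611] [0.564  0.072  0.1609]
224 [0.5508 0.0716 0.1716] [0.5382 0.0685 0.1613] [0.564  0.0687 0.1618]
230 [0.5508 0.0719 0.1833] [0.5381 0.0648 0.161 ] [0.5641 0.0652 0.1623]
236 [0.5508 0.0718 0.1925] [0.5391 0.0663 0.1762] [0.5637 0.0637 0.1684]
242 [0.5508 0.0698 0.1954] [0.5398 0.0669 0.1874] [0.5627 0.0651 0.1824]
248 [0.5509 0.0534 0.1602] [0.5402 0.0665 0.1949] [0.5619 0.0667 0.1952]
254 [0.5509 0.0496 0.1599] [0.5402 0.0638 0.1959] [0.562  0.0633 0.1944]
260 [0.5509 0.0463 0.1613] [0.5402 0.0605 0.1954] [0.562  0.0606 0.1954]
266 [0.5509 0.0466 0.1707] [0.5399 0.0558 0.1916] [0.562  0.0574 0.1953]
272 [0.5508 0.0466 0.1787] [0.54   0.0539 0.1947] [0.5621 0.0542 0.1953]
278 [0.5508 0.0464 0.1855] [0.54   0.051  0.1953] [0.5621 0.0513 0.1957]
284 [0.5508 0.0461 0.1919] [0.54   0.048  0.1957] [ 0.5726 -0.022   0.0553]
290 [0.5508 0.0451 0.1963] [ 0.5265 -0.0566  0.0007] [ 0.5727 -0.0284  0.0549]
```

step_arm(plan=[{"dx":-0.05,"dy":0.055,"dz":0.2,"rx":0,"ry":0,"rz":0,"claw":1},{"dx":0,"dy":0,"dz":0.3,"rx":0,"ry":0,"rz":0,"claw":1},{"dx":0,"dy":0,"dz":0.3,"rx":0,"ry":0,"rz":0,"claw":1},{"dx":0,"dy":0,"dz":0.08,"rx":0,"ry":0,"rz":0,"claw":1},{"dx":0,"dy":0,"dz":0.0,"rx":0,"ry":0,"rz":0,"claw":1},{"dx":0,"dy":0,"dz":0,"rx":0,"ry":0,"rz":0,"claw":1}])

```text
time_s: 4.55
ee_pos: [0.5574, 0.0519, 0.104]
eef_rot: [3.14, -0.0, 1.571]
force: [-0.6, 0.7, -0.2]
grip_width: 0.0298
grip_force: 15.0
```

step_arm(plan=[{"dx":0,"dy":0,"dz":0.04,"rx":0,"ry":0,"rz":0,"claw":1},{"dx":0,"dy":0,"dz":0.04,"rx":0,"ry":0,"rz":0,"claw":1},{"dx":0,"dy":0,"dz":0.02,"rx":0,"ry":0,"rz":0,"claw":1},{"dx":0,"dy":0,"dz":0,"rx":0,"ry":0,"rz":0,"claw":1}])

```text
time_s: 4.95
ee_pos: [0.5566, 0.0518, 0.0922]
eef_rot: [-3.141, -0.0, 1.571]
force: [-1.4, 1.1, -0.6]
grip_width: 0.0297
grip_force: 15.0
```

Run:
```python
from h import *
to(.5561,.052,.0905)
p=shot('wrist');save(p,'w3.png');nest(p)
```

```text
pose [0.5566 0.0518 0.0922] [-1.7997e+02 -1.0000e-02  9.0000e+01] F [-1.4  1.1 -0.6] grip 0.0297 delta(units) [ 0.002 -0.005  0.017]
nest [600.4  19.9] [150.8 150.6] 8.44 well 0
(1, 1, [633.9, 63.6], 23.3, np.int64(4510), [633.2, 64.2])
(-1, 1, [555.8, 55.0], 22.8, np.int64(311), [556.1, 52.8])
(-1, -1, [566.7, -29.8], 22.7, np.int64(2085), [567.5, -24.4])
(1, -1, [644.7, -12.9])
```

step_arm(plan=[{"dx":0,"dy":0,"dz":0.02,"rx":0,"ry":0,"rz":0,"claw":1},{"dx":0,"dy":0,"dz":0,"rx":0,"ry":0,"rz":0,"claw":1},{"dx":0,"dy":0,"dz":0,"rx":0,"ry":0,"rz":0,"claw":0.4},{"dx":0,"dy":0,"dz":0,"rx":0,"ry":0,"rz":0,"claw":0.4},{"dx":0,"dy":0,"dz":0,"rx":0,"ry":0,"rz":0,"claw":0.4},{"dx":0,"dy":0,"dz":-0.2,"rx":0,"ry":0,"rz":0,"claw":0.4},{"dx":0,"dy":0,"dz":-0.4,"rx":0,"ry":0,"rz":0,"claw":0.4},{"dx":0,"dy":0,"dz":-0.4,"rx":0,"ry":0,"rz":0,"claw":0.4}])

```text
time_s: 5.8
ee_pos: [0.5566, 0.0515, 0.1914]
eef_rot: [-3.141, 0.0, 1.571]
force: [0.1, 0.1, 0.1]
grip_width: 0.0563
grip_force: 0.0
```

step_arm(plan=[{"dx":-0.11,"dy":-0.3,"dz":0,"rx":0,"ry":0,"rz":0,"claw":0.35},{"dx":-0.1,"dy":-0.3,"dz":0,"rx":0,"ry":0,"rz":0,"claw":0.35},{"dx":-0.1,"dy":-0.3,"dz":0,"rx":0,"ry":0,"rz":0,"claw":0.35},{"dx":-0.1,"dy":-0.24,"dz":0,"rx":0,"ry":0,"rz":0,"claw":0.35},{"dx":0,"dy":0,"dz":0.3,"rx":0,"ry":0,"rz":0,"claw":0.35},{"dx":0,"dy":0,"dz":0.3,"rx":0,"ry":0,"rz":0,"claw":0.35},{"dx":0,"dy":0,"dz":0.2,"rx":0,"ry":0,"rz":0,"claw":0.35},{"dx":0,"dy":0,"dz":0,"rx":0,"ry":0,"rz":0,"claw":0.35},{"dx":0,"dy":0,"dz":0,"rx":0,"ry":0,"rz":0,"claw":0.35}])

```text
time_s: 6.7
ee_pos: [0.4432, 0.0105, 0.1111]
eef_rot: [3.141, 0.0, 1.571]
force: [-0.3, 0.2, 0.4]
grip_width: 0.0612
grip_force: 0.0
```

Run:
```python
from h import *
to(.4425,.011,.033)
p=shot('wrist');nest(p)
print(bush(p,(.4425,.011)),bush(p,(.556,.052),.096))
p=shot('side');print(p['shot'])
for a in [(.44,-.104),(.438,-.191),(.4425,.011)]:print(bush(p,a))
print(bush(p,(.556,.052),.096))
```

```text
pose [0.4432 0.0105 0.1111] [179.98   0.    89.99] F [-0.3  0.2  0.4] grip 0.0612 delta(units) [ 0.005 -0.007  0.781]
nest [573.3  20.9] [ 98.  139.7] 8.59 well 0
(1, 1, [620.1, 60.1], 12.9, np.int64(215), [606.0, 65.3])
(-1, 1, [528.6, 53.5], 29.7, np.int64(402), [528.9, 53.6])
(-1, -1, [545.4, -13.1], 24.5, np.int64(514), [540.5, -23.5])
(1, -1, [616.6, -11.1], 28.9, np.int64(469), [617.7, -11.8])
(441.7, 10.7, 15.1, 679, [441.79998779296875, 10.699999809265137]) (556.5, 51.4, 15.7, 1441, [556.4000244140625, 52.0])
12
(448.4, -105.0, 16.0, 50, [447.3999938964844, -104.9000015258789])
(438.1, -189.7, 15.6, 60, [437.70001220703125, -190.6999969482422])
(441.4, 11.5, 14.9, 46, [441.3999938964844, 11.600000381469727])
(557.1, 51.8, 14.5, 31, [556.2999877929688, 52.0])
```

step_arm(plan=[{"dx":0.003,"dy":-0.014,"dz":0.3,"rx":0,"ry":0,"rz":0,"claw":0.35},{"dx":0,"dy":0,"dz":0.25,"rx":0,"ry":0,"rz":0,"claw":0.35},{"dx":0,"dy":0,"dz":0.15,"rx":0,"ry":0,"rz":0,"claw":0.35},{"dx":0,"dy":0,"dz":0.06,"rx":0,"ry":0,"rz":0,"claw":0.35},{"dx":0,"dy":0,"dz":0,"rx":0,"ry":0,"rz":0,"claw":0.35},{"dx":0,"dy":0,"dz":0,"rx":0,"ry":0,"rz":0,"claw":1},{"dx":0,"dy":0,"dz":0,"rx":0,"ry":0,"rz":0,"claw":1},{"dx":0,"dy":0,"dz":0,"rx":0,"ry":0,"rz":0,"claw":1},{"dx":0,"dy":0,"dz":0,"rx":0,"ry":0,"rz":0,"claw":1}])

```text
time_s: 7.7
ee_pos: [0.4417, 0.0109, 0.0348]
eef_rot: [3.141, 0.0, 1.571]
force: [0.5, -0.5, -0.4]
grip_width: 0.0326
grip_force: 0.0
```

step_arm(plan=[{"dx":0,"dy":0,"dz":-0.1,"rx":0,"ry":0,"rz":0,"claw":1},{"dx":0,"dy":0,"dz":-0.3,"rx":0,"ry":0,"rz":0,"claw":1},{"dx":0,"dy":0,"dz":-0.4,"rx":0,"ry":0,"rz":0,"claw":1},{"dx":0,"dy":0,"dz":-0.4,"rx":0,"ry":0,"rz":0,"claw":1},{"dx":0.09,"dy":0.32,"dz":-0.4,"rx":0,"ry":0,"rz":0,"claw":1},{"dx":0.09,"dy":0.32,"dz":0,"rx":0,"ry":0,"rz":0,"claw":1},{"dx":0.09,"dy":0.32,"dz":0,"rx":0,"ry":0,"rz":0,"claw":1},{"dx":0.09,"dy":0.32,"dz":0,"rx":0,"ry":0,"rz":0,"claw":1},{"dx":0.09,"dy":0.32,"dz":0,"rx":0,"ry":0,"rz":0,"claw":1},{"dx":0.082,"dy":0.313,"dz":0,"rx":0,"ry":0,"rz":0,"claw":1}])

```text
time_s: 8.7
ee_pos: [0.6325, 0.0642, 0.1936]
eef_rot: [3.141, -0.0, 1.571]
force: [-1.0, 0.1, 0.1]
grip_width: 0.0298
grip_force: 15.0
```

step_arm(plan=[{"dx":0,"dy":0,"dz":0,"rx":0,"ry":0,"rz":0,"claw":1},{"dx":0,"dy":0,"dz":0,"rx":0,"ry":0,"rz":0,"claw":1}])

```text
time_s: 8.9
ee_pos: [0.6312, 0.0638, 0.1928]
eef_rot: [-3.141, 0.0, 1.571]
force: [-0.2, -0.2, -0.1]
grip_width: 0.0296
grip_force: 15.0
```

```bash
cat >> h.py <<'E'
def held(p):
    o=telemetry.get_obs();e=o['ee_pos'];W=p['W']
    d=np.hypot(W[...,0]-e[0],W[...,1]-e[1])<.03
    t=d&(p['img'].max(-1)<100)&(W[...,2]>e[2]-.0)&(W[...,2]<e[2]+.02)
    zt=np.nanmedian(W[t][:,2]);t&=abs(W[...,2]-zt)<.002
    q=W[t]; print('held top z-TCP',round(zt-e[2],4),'n',t.sum(),'ymax/ymin rel',(q[:,:2].max(0)-e[:2]).round(4),(q[:,:2].min(0)-e[:2]).round(4))
E
python3 - <<'E'
from h import *
to(.6333,.0639,.0905)
p=shot('wrist');held(p)
E
```

```text
pose [0.6312 0.0638 0.1928] [-179.95    0.     90.01] F [-0.2 -0.2 -0.1] grip 0.0296 delta(units) [1.000e-03 2.200e-02 1.023e+00]
held top z-TCP 0.0028 n 1313 ymax/ymin rel [0.0167 0.0155] [-0.0159 -0.0138]
```

step_arm(plan=[{"dx":-0.005,"dy":0.018,"dz":0.2,"rx":0,"ry":0,"rz":0,"claw":1},{"dx":0,"dy":0,"dz":0.3,"rx":0,"ry":0,"rz":0,"claw":1},{"dx":0,"dy":0,"dz":0.3,"rx":0,"ry":0,"rz":0,"claw":1},{"dx":0,"dy":0,"dz":0.05,"rx":0,"ry":0,"rz":0,"claw":1},{"dx":0,"dy":0,"dz":0.0,"rx":0,"ry":0,"rz":0,"claw":1}])

```text
time_s: 9.45
ee_pos: [0.6328, 0.0631, 0.1084]
eef_rot: [-3.141, 0.0, 1.571]
force: [-0.0, 0.2, -0.3]
grip_width: 0.0296
grip_force: 15.0
```

step_arm(plan=[{"dx":0,"dy":0,"dz":0.04,"rx":0,"ry":0,"rz":0,"claw":1},{"dx":0,"dy":0,"dz":0.04,"rx":0,"ry":0,"rz":0,"claw":1},{"dx":0,"dy":0,"dz":0.04,"rx":0,"ry":0,"rz":0,"claw":1},{"dx":0,"dy":0,"dz":0,"rx":0,"ry":0,"rz":0,"claw":1},{"dx":0,"dy":0,"dz":0,"rx":0,"ry":0,"rz":0,"claw":1}])

```text
time_s: 9.95
ee_pos: [0.6334, 0.0633, 0.096]
eef_rot: [3.141, 0.0, 1.571]
force: [-0.4, -0.8, -0.7]
grip_width: 0.0298
grip_force: 15.0
```

step_arm(plan=[{"dx":0,"dy":0,"dz":0.025,"rx":0,"ry":0,"rz":0,"claw":1},{"dx":0,"dy":0,"dz":0,"rx":0,"ry":0,"rz":0,"claw":1},{"dx":0,"dy":0,"dz":0,"rx":0,"ry":0,"rz":0,"claw":0.4},{"dx":0,"dy":0,"dz":0,"rx":0,"ry":0,"rz":0,"claw":0.4},{"dx":0,"dy":0,"dz":0,"rx":0,"ry":0,"rz":0,"claw":0.4},{"dx":0,"dy":0,"dz":-0.2,"rx":0,"ry":0,"rz":0,"claw":0.4},{"dx":0,"dy":0,"dz":-0.4,"rx":0,"ry":0,"rz":0,"claw":0.4},{"dx":0,"dy":0,"dz":-0.4,"rx":0,"ry":0,"rz":0,"claw":0.4}])

```text
time_s: 10.75
ee_pos: [0.633, 0.0633, 0.1943]
eef_rot: [-3.14, 0.0, 1.571]
force: [-0.5, -0.4, 0.5]
grip_width: 0.0565
grip_force: 0.0
```

step_arm(plan=[{"dx":-0.29,"dy":-0.3,"dz":0,"rx":0,"ry":0,"rz":0,"claw":0.35},{"dx":-0.28,"dy":-0.3,"dz":0,"rx":0,"ry":0,"rz":0,"claw":0.35},{"dx":-0.28,"dy":-0.3,"dz":0,"rx":0,"ry":0,"rz":0,"claw":0.35},{"dx":-0.28,"dy":-0.3,"dz":0,"rx":0,"ry":0,"rz":0,"claw":0.35},{"dx":-0.28,"dy":-0.3,"dz":0,"rx":0,"ry":0,"rz":0,"claw":0.35},{"dx":-0.28,"dy":-0.3,"dz":0,"rx":0,"ry":0,"rz":0,"claw":0.35},{"dx":0,"dy":0,"dz":0,"rx":0,"ry":0,"rz":0.09,"claw":0.35},{"dx":0,"dy":0,"dz":0,"rx":0,"ry":0,"rz":0.09,"claw":0.35},{"dx":0,"dy":0,"dz":0,"rx":0,"ry":0,"rz":0.09,"claw":0.35},{"dx":0,"dy":0,"dz":0,"rx":0,"ry":0,"rz":0.09,"claw":0.35}])

```text
time_s: 11.75
ee_pos: [0.4533, -0.1058, 0.1936]
eef_rot: [3.141, -0.0, 0.999]
force: [0.1, 0.6, 0.6]
grip_width: 0.061
grip_force: 0.0
```

step_arm(plan=[{"dx":0,"dy":0,"dz":0,"rx":0,"ry":0,"rz":0.09,"claw":0.35},{"dx":0,"dy":0,"dz":0,"rx":0,"ry":0,"rz":0.09,"claw":0.35},{"dx":0,"dy":0,"dz":0,"rx":0,"ry":0,"rz":0.09,"claw":0.35},{"dx":0,"dy":0,"dz":0,"rx":0,"ry":0,"rz":0.09,"claw":0.35},{"dx":0,"dy":0,"dz":0,"rx":0,"ry":0,"rz":0.09,"claw":0.35},{"dx":0,"dy":0,"dz":0,"rx":0,"ry":0,"rz":0.09,"claw":0.35},{"dx":0,"dy":0,"dz":0,"rx":0,"ry":0,"rz":0.09,"claw":0.35},{"dx":0,"dy":0,"dz":0,"rx":0,"ry":0,"rz":0.01,"claw":0.35},{"dx":0,"dy":0,"dz":0,"rx":0,"ry":0,"rz":0,"claw":0.35}])

```text
time_s: 12.65
ee_pos: [0.4533, -0.1057, 0.1935]
eef_rot: [3.142, -0.0, 0.003]
force: [-1.2, -0.1, -0.1]
grip_width: 0.0611
grip_force: 0.0
```

Run:
```python
from h import *
to(.448,-.105,.033)
p=shot('wrist');save(p,'w4.png')
for a in [(.445,-.105),(.438,-.191)]:print(bush(p,a))
for t in viewer.recognise('bush0',p): print(t['score'],t['rect'])
W=p['W'];m=(abs(W[...,0]-.34)<.08)&(abs(W[...,1]+.11)<.08)&(W[...,2]>.05);print('pink',np.nanmax(W[m],0),np.nanmin(W[m],0))
p=shot('side');print(bush(p,(.633,.064),.096),bush(p,(.556,.052),.096))
```

```text
pose [ 0.4533 -0.1057  0.1935] [ 1.8e+02 -2.0e-02  1.9e-01] F [-1.2 -0.1 -0.1] grip 0.0611 delta(units) [-0.054 -0.008  1.605]
(447.7, -107.1, 14.9, 376, [448.0, -107.19999694824219])
(438.0, -191.0, 15.0, 391, [438.5, -190.89999389648438])
0.79 [34.3, 48.4, 109.0, 109.4]
0.63 [258.7, 176.7, 300.4, 218.5]
0.59 [337.0, 186.1, 381.6, 229.7]
0.45 [49.4, 0.0, 65.1, 1.7]
pink [ 0.32889715 -0.0300108   0.08605158] [ 0.31414139 -0.03287072  0.08232195]
(633.7, 62.8, 14.8, 30, [632.2999877929688, 62.5]) (555.8, 51.9, 15.0, 33, [556.7000122070312, 51.599998474121094])
```

View pics/w4.png

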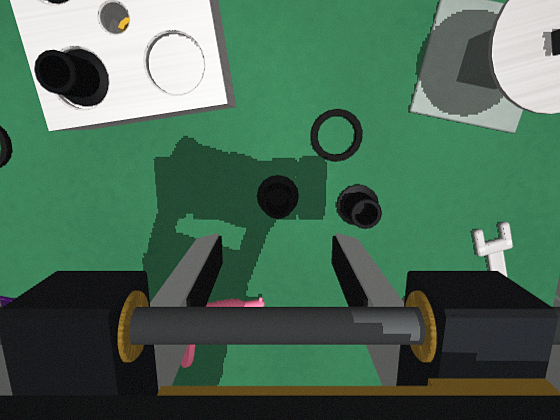

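step_arm(plan=[{"dx":-0.055,"dy":0.013,"dz":0.3,"rx":0,"ry":0,"rz":0,"claw":0.35},{"dx":0,"dy":0,"dz":0.4,"rx":0,"ry":0,"rz":0,"claw":0.35},{"dx":0,"dy":0,"dz":0.4,"rx":0,"ry":0,"rz":0,"claw":0.35},{"dx":0,"dy":0,"dz":0.3,"rx":0,"ry":0,"rz":0,"claw":0.35},{"dx":0,"dy":0,"dz":0.15,"rx":0,"ry":0,"rz":0,"claw":0.35},{"dx":0,"dy":0,"dz":0.05,"rx":0,"ry":0,"rz":0,"claw":0.35},{"dx":0,"dy":0,"dz":0,"rx":0,"ry":0,"rz":0,"claw":1},{"dx":0,"dy":0,"dz":0,"rx":0,"ry":0,"rz":0,"claw":1},{"dx":0,"dy":0,"dz":0,"rx":0,"ry":0,"rz":0,"claw":1},{"dx":0,"dy":0,"dz":0,"rx":0,"ry":0,"rz":0,"claw":1}])

```text
time_s: 13.8
ee_pos: [0.4482, -0.1072, 0.0341]
eef_rot: [3.141, -0.001, 0.0]
force: [-0.8, -0.3, 0.4]
grip_width: 0.0326
grip_force: 0.0
```

step_arm(plan=[{"dx":0,"dy":0,"dz":0,"rx":0,"ry":0,"rz":0,"claw":1},{"dx":0,"dy":0,"dz":0,"rx":0,"ry":0,"rz":0,"claw":1}])

```text
time_s: 14.0
ee_pos: [0.4481, -0.1071, 0.0339]
eef_rot: [3.141, -0.001, 0.0]
force: [-2.5, -0.4, 7.1]
grip_width: 0.0294
grip_force: 15.0
```

step_arm(plan=[{"dx":0,"dy":0,"dz":-0.1,"rx":0,"ry":0,"rz":0,"claw":1},{"dx":0,"dy":0,"dz":-0.3,"rx":0,"ry":0,"rz":0,"claw":1},{"dx":0,"dy":0,"dz":-0.4,"rx":0,"ry":0,"rz":0,"claw":1},{"dx":0,"dy":0,"dz":-0.4,"rx":0,"ry":0,"rz":0,"claw":1},{"dx":0.3,"dy":-0.2,"dz":-0.2,"rx":0,"ry":0,"rz":0,"claw":1},{"dx":0.3,"dy":-0.2,"dz":0,"rx":0,"ry":0,"rz":0,"claw":1},{"dx":0.3,"dy":-0.2,"dz":0,"rx":0,"ry":0,"rz":0,"claw":1},{"dx":0.295,"dy":-0.224,"dz":0,"rx":0,"ry":0,"rz":0,"claw":1},{"dx":0,"dy":0,"dz":0,"rx":0,"ry":0,"rz":0,"claw":1},{"dx":0,"dy":0,"dz":0,"rx":0,"ry":0,"rz":0,"claw":1}])

```text
time_s: 15.0
ee_pos: [0.5671, -0.0243, 0.1733]
eef_rot: [-3.142, 0.001, 0.001]
force: [-0.1, 0.0, -1.3]
grip_width: 0.0298
grip_force: 15.0
```

Run:
```python
from h import *
to(.5676,-.0247,.0905)
p=shot('wrist');held(p);nest(p)
```

```text
pose [ 0.5671 -0.0243  0.1733] [-1.8e+02  4.0e-02  6.0e-02] F [-0.1  0.  -1.3] grip 0.0298 delta(units) [0.006 0.004 0.828]
held top z-TCP 0.0051 n 1542 ymax/ymin rel [0.0151 0.0263] [-0.0149 -0.0261]
nest [600.2  20.1] [150.4 150.7] 8.73 well ((597.7142944335938, 23.521343231201172), 11.984646797180176)
(1, 1, [632.9, 65.1], 23.3, np.int64(160), [632.9, 64.5])
(-1, 1, [555.3, 53.2], 23.2, np.int64(105), [555.8, 52.7])
(-1, -1, [567.1, -24.4], 23.1, np.int64(1315), [567.6, -24.4])
(1, -1, [644.7, -12.8], 23.3, np.int64(2885), [644.7, -12.6])
```

step_arm(plan=[{"dx":0.003,"dy":0.002,"dz":0.3,"rx":0,"ry":0,"rz":0,"claw":1},{"dx":0,"dy":0,"dz":0.3,"rx":0,"ry":0,"rz":0,"claw":1},{"dx":0,"dy":0,"dz":0.08,"rx":0,"ry":0,"rz":0,"claw":1},{"dx":0,"dy":0,"dz":0,"rx":0,"ry":0,"rz":0,"claw":1},{"dx":0,"dy":0,"dz":0.04,"rx":0,"ry":0,"rz":0,"claw":1},{"dx":0,"dy":0,"dz":0.04,"rx":0,"ry":0,"rz":0,"claw":1},{"dx":0,"dy":0,"dz":0.04,"rx":0,"ry":0,"rz":0,"claw":1},{"dx":0,"dy":0,"dz":0,"rx":0,"ry":0,"rz":0,"claw":1},{"dx":0,"dy":0,"dz":0,"rx":0,"ry":0,"rz":0,"claw":1}])

```text
time_s: 15.95
ee_pos: [0.5677, -0.0248, 0.0935]
eef_rot: [-3.142, -0.0, 0.0]
force: [-0.6, -0.2, -1.6]
grip_width: 0.0296
grip_force: 15.0
```

step_arm(plan=[{"dx":0,"dy":0,"dz":0.022,"rx":0,"ry":0,"rz":0,"claw":1},{"dx":0,"dy":0,"dz":0,"rx":0,"ry":0,"rz":0,"claw":1},{"dx":0,"dy":0,"dz":0,"rx":0,"ry":0,"rz":0,"claw":0.4},{"dx":0,"dy":0,"dz":0,"rx":0,"ry":0,"rz":0,"claw":0.4},{"dx":0,"dy":0,"dz":0,"rx":0,"ry":0,"rz":0,"claw":0.4},{"dx":0,"dy":0,"dz":-0.2,"rx":0,"ry":0,"rz":0,"claw":0.4},{"dx":0,"dy":0,"dz":-0.4,"rx":0,"ry":0,"rz":0,"claw":0.4},{"dx":0,"dy":0,"dz":-0.4,"rx":0,"ry":0,"rz":0,"claw":0.4}])

```text
time_s: 16.75
ee_pos: [0.5672, -0.0248, 0.1921]
eef_rot: [-3.141, 0.001, -0.0]
force: [0.4, -0.4, 0.5]
grip_width: 0.0566
grip_force: 0.0
```

step_arm(plan=[{"dx":-0.26,"dy":0.33,"dz":0,"rx":0,"ry":0,"rz":0,"claw":0.35},{"dx":-0.26,"dy":0.33,"dz":0,"rx":0,"ry":0,"rz":0,"claw":0.35},{"dx":-0.26,"dy":0.33,"dz":0,"rx":0,"ry":0,"rz":0,"claw":0.35},{"dx":-0.26,"dy":0.33,"dz":0,"rx":0,"ry":0,"rz":0,"claw":0.35},{"dx":-0.257,"dy":0.34,"dz":0.2,"rx":0,"ry":0,"rz":0,"claw":0.35},{"dx":0,"dy":0,"dz":0.4,"rx":0,"ry":0,"rz":0,"claw":0.35},{"dx":0,"dy":0,"dz":0.2,"rx":0,"ry":0,"rz":0,"claw":0.35},{"dx":0,"dy":0,"dz":0,"rx":0,"ry":0,"rz":0,"claw":0.35}])

```text
time_s: 17.55
ee_pos: [0.4366, -0.1905, 0.1091]
eef_rot: [-3.14, 0.004, -0.001]
force: [0.8, -0.3, 1.0]
grip_width: 0.0611
grip_force: 0.0
```

Run:
```python
from h import *
p=shot('wrist');b=bush(p,(.438,-.191));print(b)
to(b[0]/1e3,b[1]/1e3,.034)
p=shot('side')
for a in [(.556,.052),(.633,.064),(.5676,-.0247)]:print(bush(p,a,.096))
```

```text
(438.2, -190.8, 15.1, 693, [438.20001220703125, -191.10000610351562])
pose [ 0.4376 -0.1907  0.1108] [-1.7995e+02  9.0000e-02 -1.0000e-02] F [ 0.4 -0.5  0.9] grip 0.0611 delta(units) [0.007 0.001 0.768]
(558.4, 51.7, 15.6, 33, [556.9000244140625, 51.5])
(633.6, 62.8, 14.6, 38, [632.5999755859375, 62.79999923706055])
(567.6, -25.2, 14.2, 35, [567.0, -25.5])
```

step_arm(plan=[{"dx":0.004,"dy":0.002,"dz":0.3,"rx":0,"ry":0,"rz":0,"claw":0.35},{"dx":0,"dy":0,"dz":0.25,"rx":0,"ry":0,"rz":0,"claw":0.35},{"dx":0,"dy":0,"dz":0.15,"rx":0,"ry":0,"rz":0,"claw":0.35},{"dx":0,"dy":0,"dz":0.065,"rx":0,"ry":0,"rz":0,"claw":0.35},{"dx":0,"dy":0,"dz":0,"rx":0,"ry":0,"rz":0,"claw":1},{"dx":0,"dy":0,"dz":0,"rx":0,"ry":0,"rz":0,"claw":1},{"dx":0,"dy":0,"dz":0,"rx":0,"ry":0,"rz":0,"claw":1},{"dx":0,"dy":0,"dz":0,"rx":0,"ry":0,"rz":0,"claw":1},{"dx":0,"dy":0,"dz":0,"rx":0,"ry":0,"rz":0,"claw":1},{"dx":0,"dy":0,"dz":0,"rx":0,"ry":0,"rz":0,"claw":1}])

```text
time_s: 18.65
ee_pos: [0.4386, -0.1912, 0.0353]
eef_rot: [3.141, -0.001, 0.0]
force: [-1.3, 1.0, 6.7]
grip_width: 0.0299
grip_force: 15.0
```

step_arm(plan=[{"dx":0,"dy":0,"dz":-0.1,"rx":0,"ry":0,"rz":0,"claw":1},{"dx":0,"dy":0,"dz":-0.4,"rx":0,"ry":0,"rz":0,"claw":1},{"dx":0,"dy":0,"dz":-0.4,"rx":0,"ry":0,"rz":0,"claw":1},{"dx":0,"dy":0,"dz":-0.4,"rx":0,"ry":0,"rz":0,"claw":1},{"dx":0.35,"dy":-0.3,"dz":-0.3,"rx":0,"ry":0,"rz":0,"claw":1},{"dx":0.35,"dy":-0.3,"dz":0,"rx":0,"ry":0,"rz":0,"claw":1},{"dx":0.35,"dy":-0.3,"dz":0,"rx":0,"ry":0,"rz":0,"claw":1},{"dx":0.35,"dy":-0.3,"dz":0,"rx":0,"ry":0,"rz":0,"claw":1},{"dx":0.35,"dy":-0.3,"dz":0,"rx":0,"ry":0,"rz":0,"claw":1},{"dx":0.317,"dy":-0.28,"dz":0,"rx":0,"ry":0,"rz":0,"claw":1}])

```text
time_s: 19.65
ee_pos: [0.6429, -0.0141, 0.1925]
eef_rot: [3.142, -0.0, 0.0]
force: [-0.3, -1.3, -0.4]
grip_width: 0.0296
grip_force: 15.0
```

step_arm(plan=[{"dx":0,"dy":0,"dz":0,"rx":0,"ry":0,"rz":0,"claw":1},{"dx":0,"dy":0,"dz":0,"rx":0,"ry":0,"rz":0,"claw":1}])

```text
time_s: 19.85
ee_pos: [0.6417, -0.0153, 0.1917]
eef_rot: [3.142, 0.001, 0.001]
force: [-0.8, 0.1, -0.8]
grip_width: 0.0297
grip_force: 15.0
```

Run:
```python
from h import *
to(.6447,-.013,.0905)
p=shot('wrist');held(p)
```

```text
pose [ 0.6417 -0.0153  0.1917] [1.8e+02 5.0e-02 7.0e-02] F [-0.8  0.1 -0.8] grip 0.0297 delta(units) [ 0.031 -0.023  1.012]
held top z-TCP 0.0035 n 1385 ymax/ymin rel [0.0149 0.0166] [-0.0153 -0.016 ]
```

step_arm(plan=[{"dx":0.03,"dy":-0.023,"dz":0.2,"rx":0,"ry":0,"rz":0,"claw":1},{"dx":0,"dy":0,"dz":0.3,"rx":0,"ry":0,"rz":0,"claw":1},{"dx":0,"dy":0,"dz":0.3,"rx":0,"ry":0,"rz":0,"claw":1},{"dx":0,"dy":0,"dz":0.04,"rx":0,"ry":0,"rz":0,"claw":1},{"dx":0,"dy":0,"dz":0,"rx":0,"ry":0,"rz":0,"claw":1},{"dx":0,"dy":0,"dz":0,"rx":0,"ry":0,"rz":0,"claw":1}])

```text
time_s: 20.5
ee_pos: [0.6454, -0.014, 0.1101]
eef_rot: [3.141, -0.003, -0.001]
force: [1.0, -0.0, -1.4]
grip_width: 0.0294
grip_force: 15.0
```

step_arm(plan=[{"dx":0,"dy":0,"dz":0.04,"rx":0,"ry":0,"rz":0,"claw":1},{"dx":0,"dy":0,"dz":0.04,"rx":0,"ry":0,"rz":0,"claw":1},{"dx":0,"dy":0,"dz":0.04,"rx":0,"ry":0,"rz":0,"claw":1},{"dx":0,"dy":0,"dz":0,"rx":0,"ry":0,"rz":0,"claw":1},{"dx":0,"dy":0,"dz":0,"rx":0,"ry":0,"rz":0,"claw":1}])

```text
time_s: 21.0
ee_pos: [0.6448, -0.0134, 0.0958]
eef_rot: [-3.142, 0.0, -0.0]
force: [0.5, -0.0, -0.4]
grip_width: 0.0298
grip_force: 15.0
```

step_arm(plan=[{"dx":0,"dy":0,"dz":0.028,"rx":0,"ry":0,"rz":0,"claw":1},{"dx":0,"dy":0,"dz":0,"rx":0,"ry":0,"rz":0,"claw":1},{"dx":0,"dy":0,"dz":0,"rx":0,"ry":0,"rz":0,"claw":0.4},{"dx":0,"dy":0,"dz":0,"rx":0,"ry":0,"rz":0,"claw":0.4},{"dx":0,"dy":0,"dz":0,"rx":0,"ry":0,"rz":0,"claw":0.4},{"dx":0,"dy":0,"dz":-0.2,"rx":0,"ry":0,"rz":0,"claw":0.4},{"dx":0,"dy":0,"dz":-0.4,"rx":0,"ry":0,"rz":0,"claw":0.4},{"dx":0,"dy":0,"dz":-0.4,"rx":0,"ry":0,"rz":0,"claw":0.4},{"dx":-0.2,"dy":-0.15,"dz":-0.3,"rx":0,"ry":0,"rz":0,"claw":0.0},{"dx":-0.2,"dy":-0.15,"dz":-0.2,"rx":0,"ry":0,"rz":0,"claw":0.0}])

```text
time_s: 22.0
ee_pos: [0.6047, 0.0166, 0.2455]
eef_rot: [3.142, -0.003, -0.001]
force: [1.2, 0.3, -0.5]
grip_width: 0.0692
grip_force: 0.0
```

step_arm(plan=[{"dx":0,"dy":0,"dz":0,"rx":0,"ry":0,"rz":0,"claw":0},{"dx":0,"dy":0,"dz":0,"rx":0,"ry":0,"rz":0,"claw":0},{"dx":0,"dy":0,"dz":0,"rx":0,"ry":0,"rz":0,"claw":0}])

```text
time_s: 22.3
ee_pos: [0.6049, 0.0161, 0.2419]
eef_rot: [3.142, 0.002, -0.0]
force: [0.1, 0.5, -0.7]
grip_width: 0.0921
grip_force: 0.0
```

Run:
```python
from h import *
to(.6,.0195,.25)
p=shot('wrist');save(p,'w5.png');nest(p);W=p['W']
for a in [(.556,.052),(.633,.064),(.5676,-.0247),(.6447,-.013)]:print(bush(p,a,.096,.03))
# well rim by colour/depth
m=(np.hypot(W[...,0]-.6004,W[...,1]-.0195)<.02)&(W[...,2]<.058)
v,u=np.nonzero(m);print(u.min(),u.max(),v.min(),v.max(),m.sum())
# intersect those pixel rays with z=.064
c=np.stack([(u-p['cx'])/p['fx'],(v-p['cy'])/p['fy'],np.ones_like(u)],-1)@p['M'][:3,:3].T
o=p['M'][:3,3];q=o+c*((.064-o[2])/c[:,2])[:,None]
print('well rim',cv2.minEnclosingCircle((q[:,:2]*1000).astype(np.float32)),q[:,:2].max(0),q[:,:2].min(0))
for n in ['side','scene']:
    p=shot(n);W=p['W']
    t=(W[...,2]>.12)&(W[...,2]<.145)&(abs(W[...,0]-.575)<.04)&(abs(W[...,1]+.3)<.04)
    if t.sum()>4: print(n,'grip',cv2.minAreaRect((W[t][:,:2]*1000).astype(np.float32)),np.nanmax(W[t],0))
```

```text
pose [0.6049 0.0161 0.2419] [ 1.8e+02  9.0e-02 -2.0e-02] F [ 0.1  0.5 -0.7] grip 0.0921 delta(units) [-0.049 -0.034 -0.081]
nest [599.8  19.9] [150.6 150.4] 8.6 well ((595.232421875, 19.571075439453125), 12.548018455505371)
(1, 1, [632.5, 64.8], 23.1, np.int64(182), [632.6, 64.3])
(-1, 1, [555.5, 52.8], 23.4, np.int64(81), [555.4, 52.6])
(-1, -1, [566.6, -24.8], 23.0, np.int64(69), [567.1, -24.5])
(1, -1, [644.3, -13.0], 23.2, np.int64(222), [644.2, -12.8])
(557.1, 51.6, 14.8, 356, [557.2000122070312, 51.400001525878906])
(633.0, 63.3, 14.9, 415, [633.4000244140625, 63.099998474121094])
(569.1, -24.3, 14.8, 357, [569.2000122070312, -24.100000381469727])
(644.2, -13.7, 14.9, 419, [644.2000122070312, -13.800000190734863])
262 283 186 206 351
well rim ((601.0283813476562, 19.909997940063477), 10.911726951599121) [0.61169586 0.03030093] [0.59108156 0.00908771]
side grip ((576.0610961914062, -299.9332580566406), (16.617084503173828, 16.60031509399414), 11.055768013000488) [ 0.58503002 -0.29038506  0.1388658 ]
scene grip ((579.8120727539062, -299.6833190917969), (18.74126434326172, 15.624109268188477), 9.66011905670166) [ 0.58996609 -0.29086609  0.13698089]
```

View pics/w5.png

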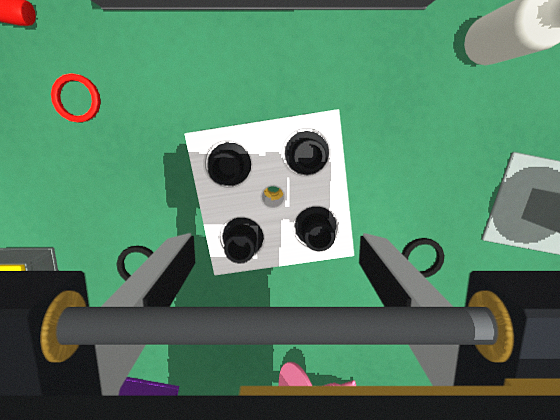

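step_arm(plan=[{"dx":-0.035,"dy":0.35,"dz":0,"rx":0,"ry":0,"rz":0,"claw":0.3},{"dx":-0.035,"dy":0.35,"dz":0,"rx":0,"ry":0,"rz":0,"claw":0.3},{"dx":-0.035,"dy":0.35,"dz":0,"rx":0,"ry":0,"rz":0,"claw":0.3},{"dx":-0.035,"dy":0.35,"dz":0,"rx":0,"ry":0,"rz":0,"claw":0.3},{"dx":-0.035,"dy":0.35,"dz":0,"rx":0,"ry":0,"rz":0,"claw":0.3},{"dx":-0.035,"dy":0.35,"dz":0,"rx":0,"ry":0,"rz":0,"claw":0.3},{"dx":-0.035,"dy":0.35,"dz":0,"rx":0,"ry":0,"rz":0,"claw":0.3},{"dx":-0.035,"dy":0.35,"dz":0,"rx":0,"ry":0,"rz":0,"claw":0.3},{"dx":0,"dy":0.35,"dz":0,"rx":0,"ry":0,"rz":0,"claw":0.3},{"dx":0,"dy":0,"dz":0,"rx":0,"ry":0,"rz":0,"claw":0.3}])

```text
time_s: 23.45
ee_pos: [0.5759, -0.3024, 0.2417]
eef_rot: [-3.141, 0.002, -0.004]
force: [0.2, 1.3, -0.9]
grip_width: 0.0659
grip_force: 0.0
```

step_arm(plan=[{"dx":0,"dy":0,"dz":0,"rx":0,"ry":0,"rz":0,"claw":0.3},{"dx":0,"dy":0,"dz":0,"rx":0,"ry":0,"rz":0,"claw":0.3}])

```text
time_s: 23.65
ee_pos: [0.577, -0.2977, 0.2427]
eef_rot: [-3.141, 0.001, 0.001]
force: [-0.1, 0.3, -0.9]
grip_width: 0.066
grip_force: 0.0
```

```bash
cat >> h.py <<'E'
def rect(p,c,z0,z1,r):
    W=p['W'];t=(W[...,2]>z0)&(W[...,2]<z1)&(np.hypot(W[...,0]-c[0],W[...,1]-c[1])<r)
    if t.sum()<10: return None
    return cv2.minAreaRect((W[t][:,:2]*1000).astype(np.float32)),np.nanmedian(W[t],0).round(4),t.sum()
E
python3 - <<'E'
from h import *
to(.577,-.3,.1225)
o=telemetry.get_obs();print(o['qpos'].round(3))
p=shot('wrist');save(p,'w6.png')
print('top',rect(p,(.577,-.3),.132,.145,.03))
W=p['W'];t=(abs(W[...,2]-.1005)<.004)&(np.hypot(W[...,0]-.577,W[...,1]+.3)<.06)
if t.sum()>20: print('disc',cv2.minEnclosingCircle((W[t][:,:2]*1000).astype(np.float32)),np.median(W[t][:,2]))
for t in viewer.recognise('screw',p): print(t)
E
```

```text
pose [ 0.577  -0.2977  0.2427] [-1.7998e+02  3.0000e-02  4.0000e-02] F [-0.1  0.3 -0.9] grip 0.066 delta(units) [1.000e-03 2.300e-02 1.202e+00]
[-0.533  0.516  1.178  0.     1.448  1.037]
top (((576.7747192382812, -300.74725341796875), (16.156330108642578, 15.948217391967773), 15.125262260437012), array([ 0.5773, -0.3009,  0.1357]), np.int64(393))
disc ((576.6038818359375, -300.76959228515625), 47.96272277832031) 0.09973103419808085
{'rect': [227.6, 146.7, 329.9, 251.0], 'score': 0.79}
```

View pics/w6.png

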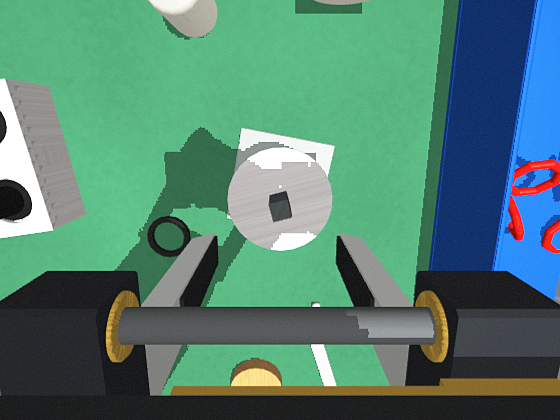

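step_arm(plan=[{"dx":0,"dy":0.03,"dz":0,"rx":0,"ry":0,"rz":-0.09,"claw":0.4},{"dx":0,"dy":0,"dz":0,"rx":0,"ry":0,"rz":-0.09,"claw":0.4},{"dx":0,"dy":0,"dz":0,"rx":0,"ry":0,"rz":-0.09,"claw":0.4},{"dx":0,"dy":0,"dz":0,"rx":0,"ry":0,"rz":-0.09,"claw":0.4},{"dx":0,"dy":0,"dz":0,"rx":0,"ry":0,"rz":-0.09,"claw":0.4},{"dx":0,"dy":0,"dz":0,"rx":0,"ry":0,"rz":-0.09,"claw":0.4},{"dx":0,"dy":0,"dz":0,"rx":0,"ry":0,"rz":-0.09,"claw":0.4},{"dx":0,"dy":0,"dz":0,"rx":0,"ry":0,"rz":-0.09,"claw":0.4}])

```text
time_s: 24.55
ee_pos: [0.5771, -0.3006, 0.2433]
eef_rot: [3.141, -0.0, 1.138]
force: [-0.6, 0.2, 0.5]
grip_width: 0.0568
grip_force: 0.0
```

step_arm(plan=[{"dx":0,"dy":0,"dz":0,"rx":0,"ry":0,"rz":-0.09,"claw":0.4},{"dx":0,"dy":0,"dz":0,"rx":0,"ry":0,"rz":-0.09,"claw":0.4},{"dx":0,"dy":0,"dz":0,"rx":0,"ry":0,"rz":-0.09,"claw":0.4},{"dx":0,"dy":0,"dz":0,"rx":0,"ry":0,"rz":-0.09,"claw":0.4},{"dx":0,"dy":0,"dz":0,"rx":0,"ry":0,"rz":-0.09,"claw":0.4},{"dx":0,"dy":0,"dz":0,"rx":0,"ry":0,"rz":-0.09,"claw":0.4},{"dx":0,"dy":0,"dz":0,"rx":0,"ry":0,"rz":-0.09,"claw":0.4},{"dx":0,"dy":0,"dz":0,"rx":0,"ry":0,"rz":-0.09,"claw":0.4}])

```text
time_s: 25.35
ee_pos: [0.5771, -0.3006, 0.2433]
eef_rot: [3.141, 0.0, 2.269]
force: [0.1, -0.2, 0.5]
grip_width: 0.0563
grip_force: 0.0
```

step_arm(plan=[{"dx":0,"dy":0,"dz":0,"rx":0,"ry":0,"rz":-0.09,"claw":0.4},{"dx":0,"dy":0,"dz":0,"rx":0,"ry":0,"rz":-0.09,"claw":0.4},{"dx":0,"dy":0,"dz":0,"rx":0,"ry":0,"rz":-0.09,"claw":0.4},{"dx":0,"dy":0,"dz":0,"rx":0,"ry":0,"rz":-0.09,"claw":0.4},{"dx":0,"dy":0,"dz":0,"rx":0,"ry":0,"rz":-0.09,"claw":0.4},{"dx":0,"dy":0,"dz":0,"rx":0,"ry":0,"rz":-0.09,"claw":0.4},{"dx":0,"dy":0,"dz":0,"rx":0,"ry":0,"rz":-0.09,"claw":0.4},{"dx":0,"dy":0,"dz":0,"rx":0,"ry":0,"rz":-0.09,"claw":0.4},{"dx":0,"dy":0,"dz":0,"rx":0,"ry":0,"rz":0,"claw":0.4},{"dx":0,"dy":0,"dz":0,"rx":0,"ry":0,"rz":0,"claw":0.4}])

```text
time_s: 26.35
ee_pos: [0.577, -0.3009, 0.2432]
eef_rot: [-3.141, 0.0, -2.894]
force: [-0.4, 0.4, 1.1]
grip_width: 0.056
grip_force: 0.0
```

Run:
```python
from h import *
o=telemetry.get_obs();print(o['qpos'].round(3))
p=shot('wrist');save(p,'w7.png')
r=rect(p,(.577,-.3),.132,.145,.03);print('top',r)
W=p['W'];t=(abs(W[...,2]-.1005)<.004)&(np.hypot(W[...,0]-.577,W[...,1]+.3)<.06)
if t.sum()>20: print('disc',cv2.minEnclosingCircle((W[t][:,:2]*1000).astype(np.float32)),np.median(W[t][:,2]))
to(.5767,-.3008,.1225)
```

```text
[-0.537  0.519  1.173 -0.     1.45  -2.356]
top (((576.7457885742188, -300.813232421875), (16.020788192749023, 15.455219268798828), 14.050537109375), array([ 0.5764, -0.3009,  0.1356]), np.int64(394))
disc ((577.028564453125, -300.94354248046875), 47.987186431884766) 0.09970791620063488
pose [ 0.577  -0.301   0.2433] [-1.7999e+02  1.0000e-02 -1.6580e+02] F [-0.2 -0.4 -0.8] grip 0.0564 delta(units) [0.002 0.003 1.208]
```

step_arm(plan=[{"dx":0.002,"dy":0.003,"dz":0.3,"rx":0,"ry":0,"rz":0,"claw":0.4},{"dx":0,"dy":0,"dz":0.3,"rx":0,"ry":0,"rz":0,"claw":0.4},{"dx":0,"dy":0,"dz":0.3,"rx":0,"ry":0,"rz":0,"claw":0.4},{"dx":0,"dy":0,"dz":0.2,"rx":0,"ry":0,"rz":0,"claw":0.4},{"dx":0,"dy":0,"dz":0.1,"rx":0,"ry":0,"rz":0,"claw":0.4},{"dx":0,"dy":0,"dz":0,"rx":0,"ry":0,"rz":0,"claw":0.4},{"dx":0,"dy":0,"dz":0,"rx":0,"ry":0,"rz":0,"claw":0.4}], grip_force=40)

```text
time_s: 27.1
ee_pos: [0.577, -0.3014, 0.1243]
eef_rot: [-3.141, 0.001, -2.891]
force: [0.3, -0.0, -0.2]
grip_width: 0.0562
grip_force: 0.0
```

step_arm(plan=[{"dx":0,"dy":0,"dz":0,"rx":0,"ry":0,"rz":0,"claw":1},{"dx":0,"dy":0,"dz":0,"rx":0,"ry":0,"rz":0,"claw":1},{"dx":0,"dy":0,"dz":0,"rx":0,"ry":0,"rz":0,"claw":1},{"dx":0,"dy":0,"dz":0,"rx":0,"ry":0,"rz":0,"claw":1},{"dx":0,"dy":0,"dz":0,"rx":0,"ry":0,"rz":0,"claw":1},{"dx":0,"dy":0,"dz":0,"rx":0,"ry":0,"rz":0,"claw":1},{"dx":0,"dy":0,"dz":0,"rx":0,"ry":0,"rz":0,"claw":1},{"dx":0,"dy":0,"dz":0,"rx":0,"ry":0,"rz":0,"claw":1}])

```text
time_s: 27.9
ee_pos: [0.5766, -0.3011, 0.1232]
eef_rot: [3.141, 0.0, -2.89]
force: [-0.5, 1.5, 1.6]
grip_width: 0.0158
grip_force: 40.0
```

step_arm(plan=[{"dx":0,"dy":0,"dz":-0.1,"rx":0,"ry":0,"rz":0,"claw":1},{"dx":0,"dy":0,"dz":-0.2,"rx":0,"ry":0,"rz":0,"claw":1},{"dx":0,"dy":0,"dz":-0.3,"rx":0,"ry":0,"rz":0,"claw":1},{"dx":0,"dy":0,"dz":-0.3,"rx":0,"ry":0,"rz":0,"claw":1},{"dx":0,"dy":0,"dz":-0.3,"rx":0,"ry":0,"rz":0,"claw":1},{"dx":0,"dy":0,"dz":-0.1,"rx":0,"ry":0,"rz":0,"claw":1},{"dx":0,"dy":0,"dz":0,"rx":0,"ry":0,"rz":0,"claw":1}])

```text
time_s: 28.6
ee_pos: [0.5768, -0.3014, 0.2542]
eef_rot: [-3.14, 0.001, -2.89]
force: [-0.4, -0.5, -5.3]
grip_width: 0.0157
grip_force: 40.0
```

step_arm(plan=[{"dx":-0.057,"dy":0.17,"dz":0,"rx":0,"ry":0,"rz":0,"claw":1},{"dx":-0.113,"dy":0.34,"dz":0,"rx":0,"ry":0,"rz":0,"claw":1},{"dx":-0.113,"dy":0.339,"dz":0,"rx":0,"ry":0,"rz":0,"claw":1},{"dx":-0.113,"dy":0.339,"dz":0,"rx":0,"ry":0,"rz":0,"claw":1},{"dx":-0.113,"dy":0.339,"dz":0,"rx":0,"ry":0,"rz":0,"claw":1},{"dx":-0.113,"dy":0.339,"dz":0,"rx":0,"ry":0,"rz":0,"claw":1},{"dx":-0.113,"dy":0.339,"dz":0,"rx":0,"ry":0,"rz":0,"claw":1},{"dx":-0.113,"dy":0.339,"dz":0,"rx":0,"ry":0,"rz":0,"claw":1},{"dx":-0.113,"dy":0.339,"dz":0,"rx":0,"ry":0,"rz":0,"claw":1},{"dx":-0.056,"dy":0.17,"dz":0,"rx":0,"ry":0,"rz":0,"claw":1}])

```text
time_s: 29.6
ee_pos: [0.5983, 0.0231, 0.2513]
eef_rot: [3.14, -0.002, -2.888]
force: [-0.3, 0.0, -3.1]
grip_width: 0.016
grip_force: 40.0
```

step_arm(plan=[{"dx":0,"dy":0,"dz":0,"rx":0,"ry":0,"rz":-0.06,"claw":1},{"dx":0,"dy":0,"dz":0,"rx":0,"ry":0,"rz":-0.06,"claw":1},{"dx":0,"dy":0,"dz":0,"rx":0,"ry":0,"rz":-0.06,"claw":1},{"dx":0,"dy":0,"dz":0,"rx":0,"ry":0,"rz":-0.06,"claw":1},{"dx":0,"dy":0,"dz":0,"rx":0,"ry":0,"rz":-0.06,"claw":1},{"dx":0,"dy":0,"dz":0,"rx":0,"ry":0,"rz":0,"claw":1},{"dx":0,"dy":0,"dz":0,"rx":0,"ry":0,"rz":0,"claw":1}])

```text
time_s: 30.3
ee_pos: [0.5988, 0.0199, 0.2523]
eef_rot: [3.141, -0.001, -2.422]
force: [-0.3, 0.4, -2.9]
grip_width: 0.016
grip_force: 40.0
```

Run:
```python
from h import *
to(.6003,.0198,.2)
o=telemetry.get_obs();print(o['qpos'].round(3))
for n in ['side','scene']:
    p=shot(n);save(p,n+'1.png')
    W=p['W'];e=o['ee_pos']
    # shank points below disc; disc top
    for lo,hi in [(-.112,-.10),(-.10,-.09),(-.085,-.07),(-.07,-.05),(-.05,-.035)]:
        t=(W[...,2]>e[2]+lo)&(W[...,2]<e[2]+hi)&(np.hypot(W[...,0]-e[0],W[...,1]-e[1])<.03)
        if t.sum()>2: print(n,lo,t.sum(),(np.nanmedian(W[t],0)-e).round(4),(np.nanmax(W[t],0)-np.nanmin(W[t],0)).round(3))
    t=(abs(W[...,2]-e[2]+.0225)<.006)&(np.hypot(W[...,0]-e[0],W[...,1]-e[1])<.06)
    if t.sum()>5: print('disc',(np.array(cv2.minEnclosingCircle((W[t][:,:2]*1000).astype(np.float32))[0])-e[:2]*1000).round(1),cv2.minEnclosingCircle((W[t][:,:2]*1000).astype(np.float32))[1], np.linalg.lstsq(np.c_[W[t][:,:2]-e[:2],np.ones(t.sum())],W[t][:,2]-e[2],rcond=None)[0].round(4))
cv2.imwrite('pics/both.png',np.hstack([cv2.resize(cv2.imread('pics/side1.png')[130:330,220:420],(400,400)),cv2.resize(cv2.imread('pics/scene1.png')[120:320,180:380],(400,400))]))
```

```text
pose [0.5988 0.0199 0.2523] [ 1.7995e+02 -5.0000e-02 -1.3876e+02] F [-0.3  0.4 -2.9] grip 0.016 delta(units) [-0.011 -0.011  0.523]
[-0.028  0.393  1.332 -0.     1.418 -2.319]
side -0.112 13 [-0.0015 -0.0033 -0.1068] [0.012 0.008 0.009]
side -0.1 8 [-0.0005 -0.0024 -0.0965] [0.008 0.003 0.007]
side -0.085 26 [-0.0033 -0.0063 -0.0773] [0.017 0.009 0.014]
side -0.07 6 [-0.0019 -0.0085 -0.0688] [0.01  0.004 0.004]
disc [-0.3  0.2] 48.649925231933594 [-0.0001  0.0089 -0.023 ]
scene -0.112 33 [ 0.0058 -0.0007 -0.1066] [0.014 0.014 0.012]
scene -0.1 16 [ 0.0068 -0.0015 -0.0951] [0.006 0.009 0.009]
scene -0.085 65 [ 0.0096 -0.0009 -0.0778] [0.012 0.017 0.015]
scene -0.07 65 [ 0.0096 -0.0006 -0.0635] [0.011 0.017 0.013]
disc [ 3.2 -0.7] 50.254268646240234 [-0.0098  0.002  -0.0241]
```

View pics/both.png

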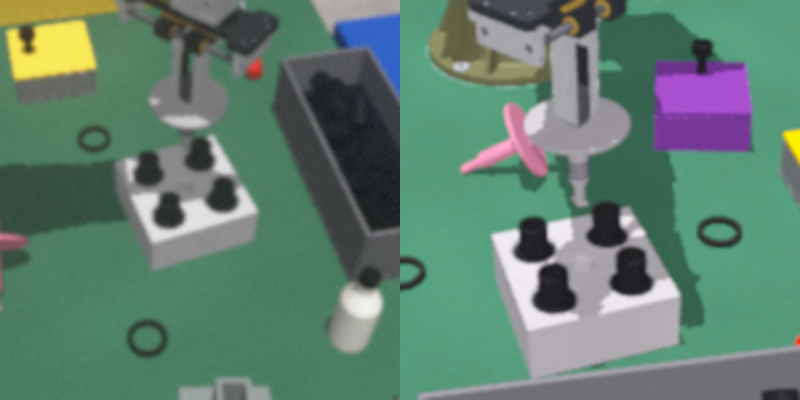

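step_arm(plan=[{"dx":-0.011,"dy":-0.01,"dz":0.25,"rx":0,"ry":0,"rz":0,"claw":1},{"dx":0,"dy":0,"dz":0.25,"rx":0,"ry":0,"rz":0,"claw":1},{"dx":0,"dy":0,"dz":0.1,"rx":0,"ry":0,"rz":0,"claw":1},{"dx":0,"dy":0,"dz":0,"rx":0,"ry":0,"rz":0,"claw":1},{"dx":0,"dy":0,"dz":0,"rx":0,"ry":0,"rz":0,"claw":1}])

```text
time_s: 30.9
ee_pos: [0.601, 0.0198, 0.1942]
eef_rot: [-3.141, 0.001, -2.42]
force: [0.4, -0.5, -3.0]
grip_width: 0.0154
grip_force: 40.0
```

Run:
```python
from h import *
to(.6002,.0198,.18)
for n in ['side','scene']:
    p=shot(n);save(p,n+'2.png')
cv2.imwrite('pics/both2.png',np.hstack([cv2.resize(cv2.imread('pics/side2.png')[180:260,270:350],(400,400),interpolation=2),cv2.resize(cv2.imread('pics/scene2.png')[180:290,220:330],(400,400),interpolation=2)]))
```

```text
pose [0.601  0.0198 0.1942] [-1.7995e+02  5.0000e-02 -1.3863e+02] F [ 0.4 -0.5 -3. ] grip 0.0154 delta(units) [0.006 0.006 0.142]
```

View pics/both2.png

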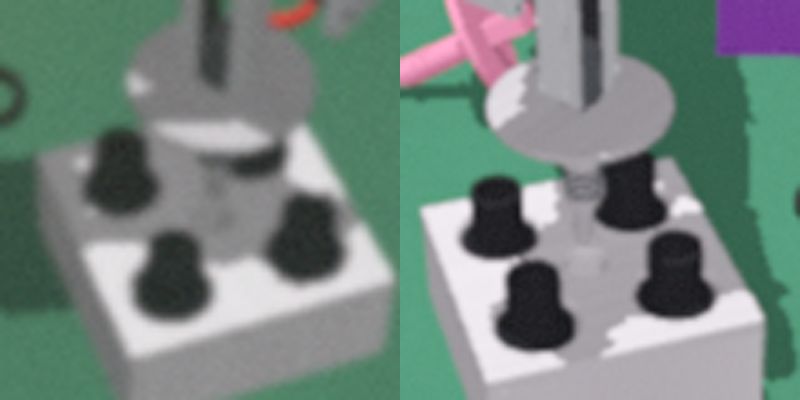

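step_arm(plan=[{"dx":0.004,"dy":0.003,"dz":0.05,"rx":0,"ry":0,"rz":0,"claw":1},{"dx":0,"dy":0,"dz":0.05,"rx":0,"ry":0,"rz":0,"claw":1},{"dx":0,"dy":0,"dz":0.04,"rx":0,"ry":0,"rz":0,"claw":1},{"dx":0,"dy":0,"dz":0.04,"rx":0,"ry":0,"rz":0,"claw":1},{"dx":0,"dy":0,"dz":0.03,"rx":0,"ry":0,"rz":0,"claw":1},{"dx":0,"dy":0,"dz":0,"rx":0,"ry":0,"rz":0,"claw":1},{"dx":0,"dy":0,"dz":0,"rx":0,"ry":0,"rz":0,"claw":1}])

```text
time_s: 31.7
ee_pos: [0.6002, 0.0197, 0.1721]
eef_rot: [3.142, 0.0, -2.419]
force: [-0.3, 0.6, -2.9]
grip_width: 0.0155
grip_force: 40.0
```

step_arm(plan=[{"dx":0,"dy":0,"dz":0.04,"rx":0,"ry":0,"rz":0,"claw":1},{"dx":0,"dy":0,"dz":0.04,"rx":0,"ry":0,"rz":0,"claw":1},{"dx":0,"dy":0,"dz":0.04,"rx":0,"ry":0,"rz":0,"claw":1},{"dx":0,"dy":0,"dz":0.04,"rx":0,"ry":0,"rz":0,"claw":1},{"dx":0,"dy":0,"dz":0.04,"rx":0,"ry":0,"rz":0,"claw":1},{"dx":0,"dy":0,"dz":0,"rx":0,"ry":0,"rz":0,"claw":1},{"dx":0,"dy":0,"dz":0,"rx":0,"ry":0,"rz":0,"claw":1}])

```text
time_s: 32.4
ee_pos: [0.6001, 0.0197, 0.1521]
eef_rot: [3.142, -0.0, -2.419]
force: [0.6, -0.5, -3.8]
grip_width: 0.0157
grip_force: 40.0
```

step_arm(plan=[{"dx":0,"dy":0,"dz":0.03,"rx":0,"ry":0,"rz":0,"claw":1},{"dx":0,"dy":0,"dz":0.03,"rx":0,"ry":0,"rz":0,"claw":1},{"dx":0,"dy":0,"dz":0,"rx":0,"ry":0,"rz":0,"claw":1}])

```text
time_s: 32.7
ee_pos: [0.5999, 0.0197, 0.1456]
eef_rot: [3.141, -0.001, -2.419]
force: [0.6, -0.3, -3.2]
grip_width: 0.0156
grip_force: 40.0
```

step_arm(plan=[{"dx":0,"dy":0,"dz":0.02,"rx":0,"ry":0,"rz":0,"claw":1},{"dx":0,"dy":0,"dz":0.02,"rx":0,"ry":0,"rz":0,"claw":1},{"dx":0,"dy":0,"dz":0,"rx":0,"ry":0,"rz":0,"claw":1}])

```text
time_s: 33.0
ee_pos: [0.6, 0.0197, 0.1418]
eef_rot: [3.141, -0.0, -2.419]
force: [0.1, 0.0, -3.5]
grip_width: 0.0156
grip_force: 40.0
```

step_arm(plan=[{"dx":0,"dy":0,"dz":0.02,"rx":0,"ry":0,"rz":0,"claw":1},{"dx":0,"dy":0,"dz":0,"rx":0,"ry":0,"rz":0,"claw":1}])

```text
time_s: 33.2
ee_pos: [0.6004, 0.0198, 0.1412]
eef_rot: [-3.141, 0.001, -2.419]
force: [-3.2, 1.1, 6.5]
grip_width: 0.0159
grip_force: 40.0
```

step_arm(plan=[{"dx":0,"dy":0,"dz":0.02,"rx":0,"ry":0,"rz":0,"claw":1},{"dx":0,"dy":0,"dz":0,"rx":0,"ry":0,"rz":0,"claw":1}])

```text
time_s: 33.4
ee_pos: [0.601, 0.02, 0.1408]
eef_rot: [-3.14, 0.003, -2.419]
force: [-4.7, 1.7, 18.2]
grip_width: 0.0156
grip_force: 40.0
```

step_arm(plan=[{"dx":0,"dy":0,"dz":0.01,"rx":0,"ry":0,"rz":0,"claw":1},{"dx":0,"dy":0,"dz":0,"rx":0,"ry":0,"rz":0,"claw":1}])

```text
time_s: 33.6
ee_pos: [0.6013, 0.0202, 0.1407]
eef_rot: [-3.139, 0.004, -2.419]
force: [-5.1, 4.1, 23.8]
grip_width: 0.0157
grip_force: 40.0
```

step_arm(plan=[{"dx":0,"dy":0,"dz":-0.02,"rx":0,"ry":0,"rz":0,"claw":1},{"dx":0,"dy":0,"dz":0,"rx":0,"ry":0,"rz":0,"claw":1}])

```text
time_s: 33.8
ee_pos: [0.6009, 0.02, 0.1409]
eef_rot: [-3.14, 0.003, -2.419]
force: [-2.7, 3.0, 11.6]
grip_width: 0.0157
grip_force: 40.0
```

step_arm(plan=[{"dx":0,"dy":0,"dz":0,"rx":0,"ry":0,"rz":0.055,"claw":1},{"dx":0,"dy":0,"dz":0,"rx":0,"ry":0,"rz":0.055,"claw":1},{"dx":0,"dy":0,"dz":0,"rx":0,"ry":0,"rz":0,"claw":1}])

```text
time_s: 34.1
ee_pos: [0.6011, 0.0197, 0.1405]
eef_rot: [-3.14, 0.003, -2.595]
force: [-0.1, 1.6, 7.3]
grip_width: 0.0157
grip_force: 40.0
```

step_arm(plan=[{"dx":0,"dy":0,"dz":0,"rx":0,"ry":0,"rz":0.055,"claw":1},{"dx":0,"dy":0,"dz":0,"rx":0,"ry":0,"rz":0.055,"claw":1},{"dx":0,"dy":0,"dz":0,"rx":0,"ry":0,"rz":0,"claw":1}])

```text
time_s: 34.4
ee_pos: [0.6007, 0.0198, 0.14]
eef_rot: [-3.141, 0.002, -2.766]
force: [2.0, 1.3, 5.0]
grip_width: 0.0157
grip_force: 40.0
```

step_arm(plan=[{"dx":0,"dy":0,"dz":0.005,"rx":0,"ry":0,"rz":0.055,"claw":1},{"dx":0,"dy":0,"dz":0.005,"rx":0,"ry":0,"rz":0.055,"claw":1},{"dx":0,"dy":0,"dz":0,"rx":0,"ry":0,"rz":0,"claw":1}])

```text
time_s: 34.7
ee_pos: [0.6008, 0.0197, 0.1392]
eef_rot: [-3.141, 0.002, -2.938]
force: [0.2, 1.0, 8.3]
grip_width: 0.016
grip_force: 40.0
```

step_arm(plan=[{"dx":0,"dy":0,"dz":0.005,"rx":0,"ry":0,"rz":0.055,"claw":1},{"dx":0,"dy":0,"dz":0.005,"rx":0,"ry":0,"rz":0.055,"claw":1},{"dx":0,"dy":0,"dz":0,"rx":0,"ry":0,"rz":0,"claw":1}])

```text
time_s: 35.0
ee_pos: [0.601, 0.0195, 0.1387]
eef_rot: [-3.141, 0.003, -3.11]
force: [0.3, -0.5, 10.1]
grip_width: 0.0157
grip_force: 40.0
```

step_arm(plan=[{"dx":0,"dy":0,"dz":0.005,"rx":0,"ry":0,"rz":0.055,"claw":1},{"dx":0,"dy":0,"dz":0.005,"rx":0,"ry":0,"rz":0.055,"claw":1},{"dx":0,"dy":0,"dz":0,"rx":0,"ry":0,"rz":0,"claw":1}])

```text
time_s: 35.3
ee_pos: [0.6011, 0.0197, 0.1382]
eef_rot: [3.141, 0.004, 3.0]
force: [-1.8, -0.4, 14.6]
grip_width: 0.0156
grip_force: 40.0
```

step_arm(plan=[{"dx":0,"dy":0,"dz":0,"rx":0,"ry":0,"rz":0.055,"claw":1},{"dx":0,"dy":0,"dz":0,"rx":0,"ry":0,"rz":0.055,"claw":1},{"dx":0,"dy":0,"dz":0,"rx":0,"ry":0,"rz":0,"claw":1}])

```text
time_s: 35.6
ee_pos: [0.6011, 0.02, 0.138]
eef_rot: [3.14, 0.003, 2.827]
force: [-0.6, 1.8, 12.4]
grip_width: 0.0155
grip_force: 40.0
```

step_arm(plan=[{"dx":0,"dy":0,"dz":0,"rx":0,"ry":0,"rz":0.055,"claw":1},{"dx":0,"dy":0,"dz":0,"rx":0,"ry":0,"rz":0.055,"claw":1},{"dx":0,"dy":0,"dz":0,"rx":0,"ry":0,"rz":0,"claw":1}])

```text
time_s: 35.9
ee_pos: [0.6005, 0.0197, 0.1366]
eef_rot: [3.141, 0.001, 2.656]
force: [2.0, 0.2, 3.1]
grip_width: 0.0162
grip_force: 40.0
```

step_arm(plan=[{"dx":0,"dy":0,"dz":0.01,"rx":0,"ry":0,"rz":0.055,"claw":1},{"dx":0,"dy":0,"dz":0.01,"rx":0,"ry":0,"rz":0,"claw":1},{"dx":0,"dy":0,"dz":0,"rx":0,"ry":0,"rz":0,"claw":1}])

```text
time_s: 36.2
ee_pos: [0.5999, 0.0199, 0.1335]
eef_rot: [-3.141, -0.001, 2.573]
force: [1.8, 2.5, -4.9]
grip_width: 0.016
grip_force: 40.0
```

step_arm(plan=[{"dx":0,"dy":0,"dz":0.02,"rx":0,"ry":0,"rz":0,"claw":1},{"dx":0,"dy":0,"dz":0,"rx":0,"ry":0,"rz":0,"claw":1}])

```text
time_s: 36.4
ee_pos: [0.5999, 0.0198, 0.1315]
eef_rot: [-3.141, -0.001, 2.57]
force: [1.5, 0.1, -4.5]
grip_width: 0.0157
grip_force: 40.0
```

step_arm(plan=[{"dx":0,"dy":0,"dz":0.01,"rx":0,"ry":0,"rz":0,"claw":1},{"dx":0,"dy":0,"dz":0,"rx":0,"ry":0,"rz":0,"claw":1}])

```text
time_s: 36.6
ee_pos: [0.6, 0.0197, 0.131]
eef_rot: [-3.141, -0.0, 2.569]
force: [0.7, 0.6, -3.5]
grip_width: 0.0155
grip_force: 40.0
```

step_arm(plan=[{"dx":0,"dy":0,"dz":0.003,"rx":0,"ry":0,"rz":0.055,"claw":1},{"dx":0,"dy":0,"dz":0.003,"rx":0,"ry":0,"rz":0.055,"claw":1},{"dx":0,"dy":0,"dz":0,"rx":0,"ry":0,"rz":0,"claw":1}])

```text
time_s: 36.9
ee_pos: [0.6002, 0.0195, 0.1309]
eef_rot: [-3.142, 0.0, 2.394]
force: [-0.2, -0.8, 0.4]
grip_width: 0.0157
grip_force: 40.0
```

step_arm(plan=[{"dx":0,"dy":0,"dz":0.003,"rx":0,"ry":0,"rz":0.055,"claw":1},{"dx":0,"dy":0,"dz":0.003,"rx":0,"ry":0,"rz":0.055,"claw":1},{"dx":0,"dy":0,"dz":0,"rx":0,"ry":0,"rz":0,"claw":1}])

```text
time_s: 37.2
ee_pos: [0.6005, 0.0197, 0.1307]
eef_rot: [3.14, 0.001, 2.224]
force: [-0.2, 0.5, 5.0]
grip_width: 0.0157
grip_force: 40.0
```

step_arm(plan=[{"dx":0,"dy":0,"dz":0.003,"rx":0,"ry":0,"rz":0.055,"claw":1},{"dx":0,"dy":0,"dz":0.003,"rx":0,"ry":0,"rz":0.055,"claw":1},{"dx":0,"dy":0,"dz":0,"rx":0,"ry":0,"rz":0,"claw":1}])

```text
time_s: 37.5
ee_pos: [0.6009, 0.0198, 0.1306]
eef_rot: [3.139, 0.001, 2.052]
force: [1.0, 1.7, 9.1]
grip_width: 0.0162
grip_force: 40.0
```

step_arm(plan=[{"dx":0,"dy":0,"dz":0.003,"rx":0,"ry":0,"rz":0.055,"claw":1},{"dx":0,"dy":0,"dz":0.003,"rx":0,"ry":0,"rz":0.055,"claw":1},{"dx":0,"dy":0,"dz":0,"rx":0,"ry":0,"rz":0,"claw":1}])

```text
time_s: 37.8
ee_pos: [0.6012, 0.0198, 0.1306]
eef_rot: [3.138, 0.001, 1.879]
force: [1.1, 2.0, 11.9]
grip_width: 0.0158
grip_force: 40.0
```

step_arm(plan=[{"dx":0,"dy":0,"dz":0.003,"rx":0,"ry":0,"rz":0.055,"claw":1},{"dx":0,"dy":0,"dz":0.003,"rx":0,"ry":0,"rz":0.055,"claw":1},{"dx":0,"dy":0,"dz":0,"rx":0,"ry":0,"rz":0,"claw":1}])

```text
time_s: 38.1
ee_pos: [0.6015, 0.0199, 0.1304]
eef_rot: [3.137, 0.0, 1.706]
force: [0.3, 3.7, 13.8]
grip_width: 0.0157
grip_force: 40.0
```

step_arm(plan=[{"dx":0,"dy":0,"dz":0.003,"rx":0,"ry":0,"rz":0.055,"claw":1},{"dx":0,"dy":0,"dz":0.003,"rx":0,"ry":0,"rz":0.055,"claw":1},{"dx":0,"dy":0,"dz":0,"rx":0,"ry":0,"rz":0,"claw":1}])

```text
time_s: 38.4
ee_pos: [0.6015, 0.02, 0.1303]
eef_rot: [3.137, -0.001, 1.534]
force: [-0.9, 3.1, 20.1]
grip_width: 0.0157
grip_force: 40.0
```

step_arm(plan=[{"dx":0,"dy":0,"dz":-0.008,"rx":0,"ry":0,"rz":0.055,"claw":1},{"dx":0,"dy":0,"dz":0,"rx":0,"ry":0,"rz":0.055,"claw":1},{"dx":0,"dy":0,"dz":0,"rx":0,"ry":0,"rz":0,"claw":1}])

```text
time_s: 38.7
ee_pos: [0.6009, 0.0198, 0.13]
eef_rot: [3.139, -0.001, 1.361]
force: [0.1, 1.6, 11.3]
grip_width: 0.0153
grip_force: 40.0
```

step_arm(plan=[{"dx":0,"dy":0,"dz":0,"rx":0,"ry":0,"rz":0.055,"claw":1},{"dx":0,"dy":0,"dz":0,"rx":0,"ry":0,"rz":0.055,"claw":1},{"dx":0,"dy":0,"dz":0,"rx":0,"ry":0,"rz":0,"claw":1}])

```text
time_s: 39.0
ee_pos: [0.6007, 0.0197, 0.1294]
eef_rot: [3.14, -0.001, 1.188]
force: [0.4, 0.5, 7.2]
grip_width: 0.0161
grip_force: 40.0
```

Run:
```python
from h import *
o=telemetry.get_obs();print(o['qpos'].round(3),o['moment'].round(3))
p=shot('side');save(p,'side3.png')
W=p['W'];e=o['ee_pos']
t=(abs(W[...,2]-e[2]+.0225)<.006)&(np.hypot(W[...,0]-e[0],W[...,1]-e[1])<.06)
print(np.median(W[t],0),np.linalg.lstsq(np.c_[W[t][:,:2]-e[:2],np.ones(t.sum())],W[t][:,2]-e[2],rcond=None)[0].round(4))
```

```text
[-0.028  0.5    1.472 -0.     1.168  0.355] [ 0.213 -0.051 -0.008]
[0.59427465 0.00853563 0.10636371] [ 0.0004  0.0095 -0.0228]
```

step_arm(plan=[{"dx":0,"dy":0,"dz":0.003,"rx":0,"ry":0,"rz":0.055,"claw":1},{"dx":0,"dy":0,"dz":0.003,"rx":0,"ry":0,"rz":0.055,"claw":1},{"dx":0,"dy":0,"dz":0,"rx":0,"ry":0,"rz":0,"claw":1}])

```text
time_s: 39.35
ee_pos: [0.6007, 0.0196, 0.1288]
eef_rot: [3.14, -0.001, 1.015]
force: [0.0, 0.7, 7.6]
grip_width: 0.0161
grip_force: 40.0
```

step_arm(plan=[{"dx":0,"dy":0,"dz":0.003,"rx":0,"ry":0,"rz":0.055,"claw":1},{"dx":0,"dy":0,"dz":0.003,"rx":0,"ry":0,"rz":0.055,"claw":1},{"dx":0,"dy":0,"dz":0,"rx":0,"ry":0,"rz":0,"claw":1}])

```text
time_s: 39.65
ee_pos: [0.6006, 0.0196, 0.1281]
eef_rot: [3.14, -0.001, 0.842]
force: [-0.1, 1.3, 6.4]
grip_width: 0.0154
grip_force: 40.0
```

step_arm(plan=[{"dx":0,"dy":0,"dz":0.003,"rx":0,"ry":0,"rz":0.055,"claw":1},{"dx":0,"dy":0,"dz":0.003,"rx":0,"ry":0,"rz":0.055,"claw":1},{"dx":0,"dy":0,"dz":0,"rx":0,"ry":0,"rz":0,"claw":1}])

```text
time_s: 39.95
ee_pos: [0.6007, 0.0196, 0.1276]
eef_rot: [3.14, -0.001, 0.669]
force: [0.3, 0.7, 7.2]
grip_width: 0.0157
grip_force: 40.0
```

step_arm(plan=[{"dx":0,"dy":0,"dz":0.003,"rx":0,"ry":0,"rz":0.055,"claw":1},{"dx":0,"dy":0,"dz":0.003,"rx":0,"ry":0,"rz":0.055,"claw":1},{"dx":0,"dy":0,"dz":0,"rx":0,"ry":0,"rz":0,"claw":1}])

```text
time_s: 40.25
ee_pos: [0.6006, 0.0197, 0.1268]
eef_rot: [3.141, -0.001, 0.497]
force: [0.1, 1.1, 5.9]
grip_width: 0.0158
grip_force: 40.0
```

step_arm(plan=[{"dx":0,"dy":0,"dz":0.003,"rx":0,"ry":0,"rz":0.055,"claw":1},{"dx":0,"dy":0,"dz":0.003,"rx":0,"ry":0,"rz":0.055,"claw":1},{"dx":0,"dy":0,"dz":0,"rx":0,"ry":0,"rz":0,"claw":1}])

```text
time_s: 40.55
ee_pos: [0.6006, 0.0196, 0.1262]
eef_rot: [3.141, -0.002, 0.324]
force: [-0.1, 1.1, 6.2]
grip_width: 0.0159
grip_force: 40.0
```

step_arm(plan=[{"dx":0,"dy":0,"dz":0.003,"rx":0,"ry":0,"rz":0.055,"claw":1},{"dx":0,"dy":0,"dz":0.003,"rx":0,"ry":0,"rz":0.055,"claw":1},{"dx":0,"dy":0,"dz":0,"rx":0,"ry":0,"rz":0,"claw":1}])

```text
time_s: 40.85
ee_pos: [0.6005, 0.0198, 0.1252]
eef_rot: [3.142, -0.001, 0.152]
force: [2.0, 3.0, 4.2]
grip_width: 0.0155
grip_force: 40.0
```

step_arm(plan=[{"dx":0,"dy":0,"dz":0.003,"rx":0,"ry":0,"rz":0.055,"claw":1},{"dx":0,"dy":0,"dz":0.003,"rx":0,"ry":0,"rz":0.055,"claw":1},{"dx":0,"dy":0,"dz":0,"rx":0,"ry":0,"rz":0,"claw":1}])

```text
time_s: 41.15
ee_pos: [0.6005, 0.0202, 0.1247]
eef_rot: [-3.141, -0.001, -0.021]
force: [1.0, 2.8, 4.8]
grip_width: 0.0154
grip_force: 40.0
```

Run:
```python
from h import *
o=telemetry.get_obs();print(o['qpos'].round(3),o['moment'].round(3))
```

```text
[-2.800e-02  5.050e-01  1.476e+00  1.000e-03  1.159e+00  1.563e+00] [ 1.088 -0.312 -0.024]
```

step_arm(plan=[{"dx":0,"dy":0,"dz":0.001,"rx":0,"ry":0,"rz":0.055,"claw":1},{"dx":0,"dy":0,"dz":0.001,"rx":0,"ry":0,"rz":0.055,"claw":1},{"dx":0,"dy":0,"dz":0,"rx":0,"ry":0,"rz":0,"claw":1}])

```text
time_s: 41.45
ee_pos: [0.601, 0.0205, 0.1247]
eef_rot: [-3.14, -0.003, -0.193]
force: [4.0, 5.5, 4.1]
grip_width: 0.0155
grip_force: 40.0
```

Run:
```python
from h import *
o=telemetry.get_obs();print(o['qpos'].round(3),o['moment'].round(3))
```

```text
[-2.700e-02  5.050e-01  1.475e+00  1.000e-03  1.158e+00  1.736e+00] [ 1.64  -1.116  0.061]
```

step_arm(plan=[{"dx":0,"dy":0,"dz":0.001,"rx":0,"ry":0,"rz":0.055,"claw":1},{"dx":0,"dy":0,"dz":0.001,"rx":0,"ry":0,"rz":0.0,"claw":1}])

```text
time_s: 41.65
ee_pos: [0.601, 0.0206, 0.1247]
eef_rot: [-3.139, -0.003, -0.279]
force: [3.2, 6.2, 6.7]
grip_width: 0.0159
grip_force: 40.1
```

Run:
```python
from h import *
o=telemetry.get_obs();print(o['qpos'].round(3),o['moment'].round(3))
```

```text
[-0.027  0.505  1.475  0.002  1.158  1.822] [ 2.077 -0.986  0.295]
```

step_arm(plan=[{"dx":0,"dy":0,"dz":0,"rx":0,"ry":0,"rz":0.05,"claw":1},{"dx":0,"dy":0,"dz":0,"rx":0,"ry":0,"rz":0.0,"claw":1}])

```text
time_s: 41.85
ee_pos: [0.601, 0.0204, 0.1247]
eef_rot: [-3.14, -0.002, -0.357]
force: [3.5, 4.1, 6.4]
grip_width: 0.0162
grip_force: 40.2
```

Run:
```python
from h import *
o=telemetry.get_obs();print(o['qpos'].round(3),o['moment'].round(3))
p=shot('side');save(p,'side4.png',4,(260,170,380,280))
W=p['W'];e=o['ee_pos']
t=(abs(W[...,2]-.1025)<.006)&(np.hypot(W[...,0]-e[0],W[...,1]-e[1])<.06)
print(np.median(W[t],0),cv2.minEnclosingCircle((W[t][:,:2]*1000).astype(np.float32)),np.linalg.lstsq(np.c_[W[t][:,:2]-e[:2],np.ones(t.sum())],W[t][:,2]-e[2],rcond=None)[0].round(4))
```

```text
[-2.700e-02  5.050e-01  1.475e+00  1.000e-03  1.158e+00  1.900e+00] [ 1.621 -0.972  0.505]
[0.59419039 0.00493375 0.10134976] ((602.5324096679688, 21.80304527282715), 58.72886276245117) [ 0.0214  0.0046 -0.023 ]
```

View pics/side4.png

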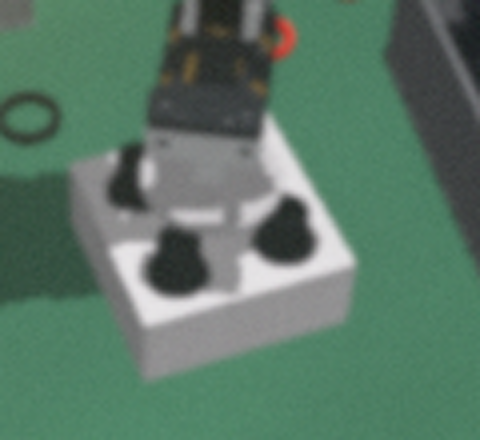

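step_arm(plan=[{"dx":0,"dy":0,"dz":-0.005,"rx":0,"ry":0,"rz":0,"claw":0.4},{"dx":0,"dy":0,"dz":0,"rx":0,"ry":0,"rz":0,"claw":0.4},{"dx":0,"dy":0,"dz":0,"rx":0,"ry":0,"rz":0,"claw":0.4},{"dx":0,"dy":0,"dz":0,"rx":0,"ry":0,"rz":0,"claw":0.4},{"dx":0,"dy":0,"dz":0,"rx":0,"ry":0,"rz":0,"claw":0.4},{"dx":0,"dy":0,"dz":-0.2,"rx":0,"ry":0,"rz":0,"claw":0.4},{"dx":0,"dy":0,"dz":-0.4,"rx":0,"ry":0,"rz":0,"claw":0.4},{"dx":0,"dy":0,"dz":-0.4,"rx":0,"ry":0,"rz":0,"claw":0.4},{"dx":0,"dy":0,"dz":-0.2,"rx":0,"ry":0,"rz":0,"claw":0.4},{"dx":0,"dy":0,"dz":0,"rx":0,"ry":0,"rz":0,"claw":0.4}])

```text
time_s: 42.9
ee_pos: [0.601, 0.0197, 0.2474]
eef_rot: [-3.14, -0.005, -0.361]
force: [0.3, -0.0, -1.0]
grip_width: 0.0564
grip_force: 0.0
```

Run:
```python
from h import *
to(.4,.35,.2)
o=telemetry.get_obs();print(o['moment'].round(2))
p=shot('wrist');W=p['W']
t=(abs(W[...,2]-.1025)<.004)&(np.hypot(W[...,0]-.6,W[...,1]-.02)<.06)
print(np.median(W[t],0),cv2.minEnclosingCircle((W[t][:,:2]*1000).astype(np.float32)),np.linalg.lstsq(np.c_[W[t][:,:2]-[.6,.02],np.ones(t.sum())],W[t][:,2],rcond=None)[0].round(4))
print(rect(p,(.6,.02),.13,.15,.03))
for a in [(.556,.052),(.633,.064),(.5676,-.0247),(.6447,-.013)]:print(bush(p,a,.096,.03))
for n in ['scene','side']:
    p=shot(n);W=p['W'];im=p['img'].astype(int)
    t=(abs(W[...,2]-.058)<.004)&(abs(W[...,0]-.45)<.12)&(abs(W[...,1]-.34)<.12)&(im[...,2]<90)&(im[...,0]>120)
    print(n,cv2.minAreaRect((W[t][:,:2]*1000).astype(np.float32)),np.median(W[t],0))
    t=(W[...,2]>.068)&(W[...,2]<.13)&(abs(W[...,0]-.45)<.08)&(abs(W[...,1]-.34)<.07)&(im.max(-1)<100)
    q=W[t]
    for lo in np.arange(.068,.11,.008):
        k=(q[:,2]>lo)&(q[:,2]<lo+.008)
        if k.sum()>1: print(round(lo,3),k.sum(),q[k].mean(0).round(4),np.ptp(q[k],0).round(4))
    save(p,n+'5.png')
a=cv2.imread('pics/scene5.png')[160:250,360:450];b=cv2.imread('pics/side5.png')[130:190,215:275]
cv2.imwrite('pics/box.png',np.hstack([cv2.resize(a,(400,400),interpolation=2),cv2.resize(b,(400,400),interpolation=2)]))
```

```text
pose [0.601  0.0197 0.2474] [-179.91   -0.28  -20.68] F [ 0.3 -0.  -1. ] grip 0.0564 delta(units) [-3.049 -2.38   0.462]
[ 0.09  0.04 -0.03]
[0.6038928  0.01859127 0.10143554] ((600.0249633789062, 20.16898536682129), 47.96506881713867) [0.0287 0.0054 0.1014]
(((599.162109375, 19.990461349487305), (15.907278060913086, 16.202783584594727), 74.77323150634766), array([0.6   , 0.0197, 0.1372]), np.int64(399))
(556.7, 51.1, 14.7, 194, [555.5, 51.099998474121094])
(633.2, 63.3, 14.8, 265, [633.2000122070312, 63.900001525878906])
(568.9, -24.5, 14.7, 242, [568.7999877929688, -25.700000762939453])
(644.3, -13.7, 14.8, 302, [644.7000122070312, -13.699999809265137])
scene ((460.62164306640625, 352.049560546875), (132.732177734375, 121.13151550292969), 0.731817364692688) [0.46760032 0.35000014 0.056876  ]
0.068 9 [0.4295 0.3506 0.0716] [0.0062 0.006  0.0061]
0.076 2 [0.4286 0.3511 0.0774] [0.0005 0.0027 0.0006]
0.084 24 [0.4343 0.3479 0.0887] [0.0159 0.0229 0.0076]
0.092 65 [0.4295 0.3504 0.0971] [0.0282 0.0262 0.0079]
0.1 15 [0.4299 0.3516 0.1011] [0.0187 0.0201 0.002 ]
side ((457.0262756347656, 352.26141357421875), (129.35569763183594, 123.60789489746094), 0.6198252439498901) [0.46365782 0.34677611 0.0580072 ]
0.068 5 [0.4227 0.3485 0.0714] [0.0041 0.0068 0.0044]
0.084 5 [0.4259 0.3436 0.0888] [0.0077 0.0076 0.0062]
0.092 15 [0.4214 0.3466 0.0974] [0.0145 0.0269 0.0068]
0.1 22 [0.423  0.3518 0.1016] [0.0171 0.026  0.0045]
```

View pics/box.png

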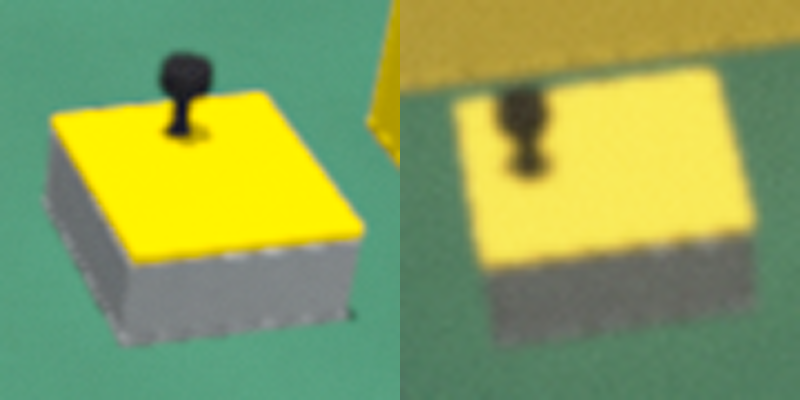

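step_arm(plan=[{"dx":-0.282,"dy":-0.246,"dz":0,"rx":0,"ry":0,"rz":0,"claw":0.4},{"dx":-0.282,"dy":-0.246,"dz":0,"rx":0,"ry":0,"rz":0,"claw":0.4},{"dx":-0.282,"dy":-0.246,"dz":0,"rx":0,"ry":0,"rz":0,"claw":0.4},{"dx":-0.282,"dy":-0.246,"dz":0,"rx":0,"ry":0,"rz":0,"claw":0.4},{"dx":-0.282,"dy":-0.246,"dz":0,"rx":0,"ry":0,"rz":0,"claw":0.4},{"dx":-0.282,"dy":-0.246,"dz":0,"rx":0,"ry":0,"rz":0,"claw":0.4},{"dx":-0.282,"dy":-0.246,"dz":0,"rx":0,"ry":0,"rz":0,"claw":0.4},{"dx":-0.282,"dy":-0.246,"dz":0,"rx":0,"ry":0,"rz":0,"claw":0.4},{"dx":-0.282,"dy":-0.246,"dz":0,"rx":0,"ry":0,"rz":0,"claw":0.4},{"dx":-0.282,"dy":-0.246,"dz":0,"rx":0,"ry":0,"rz":0,"claw":0.4}])

```text
time_s: 44.05
ee_pos: [0.4222, 0.3502, 0.2426]
eef_rot: [3.14, 0.002, -0.359]
force: [-0.0, 0.2, -0.6]
grip_width: 0.0563
grip_force: 0.0
```

step_arm(plan=[{"dx":0,"dy":0,"dz":0,"rx":0,"ry":0,"rz":-0.09,"claw":0.4},{"dx":0,"dy":0,"dz":0,"rx":0,"ry":0,"rz":-0.09,"claw":0.4},{"dx":0,"dy":0,"dz":0,"rx":0,"ry":0,"rz":-0.09,"claw":0.4},{"dx":0,"dy":0,"dz":0,"rx":0,"ry":0,"rz":-0.09,"claw":0.4},{"dx":0,"dy":0,"dz":0,"rx":0,"ry":0,"rz":-0.09,"claw":0.4},{"dx":0,"dy":0,"dz":0,"rx":0,"ry":0,"rz":-0.09,"claw":0.4},{"dx":0,"dy":0,"dz":0,"rx":0,"ry":0,"rz":-0.09,"claw":0.4},{"dx":0,"dy":0,"dz":0,"rx":0,"ry":0,"rz":-0.09,"claw":0.4},{"dx":0,"dy":0,"dz":0,"rx":0,"ry":0,"rz":-0.09,"claw":0.4},{"dx":0,"dy":0,"dz":0,"rx":0,"ry":0,"rz":-0.09,"claw":0.4}])

```text
time_s: 45.05
ee_pos: [0.4232, 0.3489, 0.2425]
eef_rot: [-3.14, 0.002, 1.059]
force: [-0.6, 0.4, 0.4]
grip_width: 0.0569
grip_force: 0.0
```

step_arm(plan=[{"dx":0,"dy":0,"dz":0,"rx":0,"ry":0,"rz":-0.09,"claw":0.4},{"dx":0,"dy":0,"dz":0,"rx":0,"ry":0,"rz":-0.09,"claw":0.4},{"dx":0,"dy":0,"dz":0,"rx":0,"ry":0,"rz":-0.09,"claw":0.4},{"dx":0,"dy":0,"dz":0,"rx":0,"ry":0,"rz":-0.09,"claw":0.4},{"dx":0,"dy":0,"dz":0,"rx":0,"ry":0,"rz":-0.09,"claw":0.4},{"dx":0,"dy":0,"dz":0,"rx":0,"ry":0,"rz":-0.09,"claw":0.4},{"dx":0,"dy":0,"dz":0,"rx":0,"ry":0,"rz":-0.09,"claw":0.4},{"dx":0,"dy":0,"dz":0,"rx":0,"ry":0,"rz":-0.09,"claw":0.4},{"dx":0,"dy":0,"dz":0,"rx":0,"ry":0,"rz":-0.09,"claw":0.4},{"dx":0,"dy":0,"dz":0,"rx":0,"ry":0,"rz":-0.09,"claw":0.4}])

```text
time_s: 46.05
ee_pos: [0.4231, 0.3489, 0.2424]
eef_rot: [-3.139, -0.001, 2.473]
force: [-0.4, -0.7, 0.7]
grip_width: 0.0563
grip_force: 0.0
```

step_arm(plan=[{"dx":0,"dy":0,"dz":0,"rx":0,"ry":0,"rz":-0.09,"claw":0.4},{"dx":0,"dy":0,"dz":0,"rx":0,"ry":0,"rz":-0.09,"claw":0.4},{"dx":0,"dy":0,"dz":0,"rx":0,"ry":0,"rz":-0.09,"claw":0.4},{"dx":0,"dy":0,"dz":0,"rx":0,"ry":0,"rz":-0.09,"claw":0.4},{"dx":0,"dy":0,"dz":0,"rx":0,"ry":0,"rz":-0.07,"claw":0.4},{"dx":0,"dy":0,"dz":0,"rx":0,"ry":0,"rz":0,"claw":0.4},{"dx":0,"dy":0,"dz":0,"rx":0,"ry":0,"rz":0,"claw":0.4}])

```text
time_s: 46.75
ee_pos: [0.4233, 0.349, 0.2432]
eef_rot: [-3.141, -0.002, 3.139]
force: [0.4, 0.7, 0.6]
grip_width: 0.0565
grip_force: 0.0
```

Run:
```python
from h import *
p=shot('wrist');save(p,'w8.png');W=p['W'];im=p['img'].astype(int)
t=(abs(W[...,2]-.058)<.004)&(abs(W[...,0]-.45)<.12)&(abs(W[...,1]-.34)<.12)&(im[...,2]<90)&(im[...,0]>120)
print(cv2.minAreaRect((W[t][:,:2]*1000).astype(np.float32)),np.median(W[t],0))
for lo,hi in [(.062,.08),(.08,.09),(.09,.1),(.1,.108)]:
    k=(W[...,2]>lo)&(W[...,2]<hi)&(np.hypot(W[...,0]-.4245,W[...,1]-.3495)<.03)
    if k.sum()>2: print(lo,k.sum(),((np.nanmin(W[k],0)+np.nanmax(W[k],0))/2).round(4),np.ptp(W[k],0).round(4))
to(.4245,.3495,.095);print(telemetry.get_obs()['qpos'].round(3))
```

```text
((457.418701171875, 352.6683654785156), (130.1245880126953, 120.0411148071289), 0.7264763116836548) [0.45453912 0.35063558 0.05775621]
0.08 8 [0.4121 0.3534 0.0884] [0.0061 0.0206 0.0025]
0.09 213 [0.422  0.3523 0.0951] [0.0266 0.0274 0.0099]
0.1 518 [0.422  0.3523 0.1013] [0.0259 0.0254 0.0027]
pose [0.4234 0.3491 0.2434] [-1.7998e+02 -7.0000e-02  1.7986e+02] F [ 0.4 -0.3 -0.4] grip 0.056 delta(units) [-0.013  0.005  1.484]
[ 0.623  0.283  1.497  0.     1.362 -0.946]
```

View pics/w8.png

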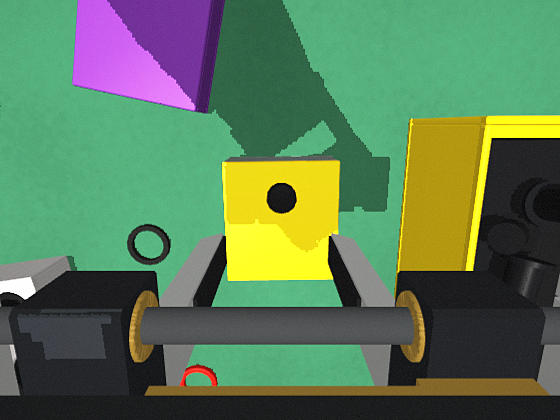

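step_arm(plan=[{"dx":0.014,"dy":0.034,"dz":0.3,"rx":0,"ry":0,"rz":0,"claw":0.4},{"dx":0,"dy":0,"dz":0.4,"rx":0,"ry":0,"rz":0,"claw":0.4},{"dx":0,"dy":0,"dz":0.4,"rx":0,"ry":0,"rz":0,"claw":0.4},{"dx":0,"dy":0,"dz":0.3,"rx":0,"ry":0,"rz":0,"claw":0.4},{"dx":0,"dy":0,"dz":0.09,"rx":0,"ry":0,"rz":0,"claw":0.4},{"dx":0,"dy":0,"dz":0,"rx":0,"ry":0,"rz":0,"claw":0.4},{"dx":0,"dy":0,"dz":0,"rx":0,"ry":0,"rz":0,"claw":0.4}], grip_force=12)

```text
time_s: 47.5
ee_pos: [0.4227, 0.353, 0.0967]
eef_rot: [3.14, 0.001, 3.142]
force: [-0.3, 0.3, 0.1]
grip_width: 0.0564
grip_force: 0.0
```

step_arm(plan=[{"dx":0,"dy":0,"dz":0,"rx":0,"ry":0,"rz":0,"claw":1},{"dx":0,"dy":0,"dz":0,"rx":0,"ry":0,"rz":0,"claw":1},{"dx":0,"dy":0,"dz":0,"rx":0,"ry":0,"rz":0,"claw":1},{"dx":0,"dy":0,"dz":0,"rx":0,"ry":0,"rz":0,"claw":1},{"dx":0,"dy":0,"dz":0,"rx":0,"ry":0,"rz":0,"claw":1},{"dx":0,"dy":0,"dz":0,"rx":0,"ry":0,"rz":0,"claw":1},{"dx":0,"dy":0,"dz":0,"rx":0,"ry":0,"rz":0,"claw":1}])

```text
time_s: 48.2
ee_pos: [0.4222, 0.353, 0.0955]
eef_rot: [3.141, 0.0, -3.141]
force: [-0.7, 3.6, 3.5]
grip_width: 0.0276
grip_force: 12.0
```

Run:
```python
from h import *
o=telemetry.get_obs();e=o['ee_pos'];print(e,o['force'])
h=np.array([.5224,.05]);r=np.hypot(e[0]-h[0],e[2]-h[1]);a=np.arctan2(e[2]-h[1],e[0]-h[0])
P=[h+r*np.array([np.cos(a-t),np.sin(a-t)]) for t in np.radians(np.arange(0,101,8.3))]
for A,B in zip(P,P[1:]): print((-(B-A)[0]*10).round(3),(-(B-A)[1]*10).round(3),B.round(3))
```

```text
[0.42221113 0.35296104 0.09553974] [-0.660137    3.64476912  3.48885154]
-0.076 -0.14 [0.43 0.11]
-0.096 -0.127 [0.439 0.122]
-0.113 -0.112 [0.451 0.133]
-0.128 -0.095 [0.464 0.143]
-0.14 -0.075 [0.478 0.15 ]
-0.15 -0.054 [0.493 0.156]
-0.156 -0.032 [0.508 0.159]
-0.159 -0.009 [0.524 0.16 ]
-0.159 0.014 [0.54  0.159]
-0.155 0.037 [0.555 0.155]
-0.148 0.059 [0.57  0.149]
-0.138 0.079 [0.584 0.141]
```

step_arm(plan=[{"dx":-0.076,"dy":0,"dz":-0.14,"rx":0,"ry":0,"rz":0,"claw":1},{"dx":-0.096,"dy":0,"dz":-0.127,"rx":0,"ry":0,"rz":0,"claw":1},{"dx":-0.113,"dy":0,"dz":-0.112,"rx":0,"ry":0,"rz":0,"claw":1},{"dx":-0.128,"dy":0,"dz":-0.095,"rx":0,"ry":0,"rz":0,"claw":1},{"dx":-0.14,"dy":0,"dz":-0.075,"rx":0,"ry":0,"rz":0,"claw":1},{"dx":-0.15,"dy":0,"dz":-0.054,"rx":0,"ry":0,"rz":0,"claw":1}])

```text
time_s: 48.8
ee_pos: [0.4924, 0.3536, 0.1563]
eef_rot: [3.139, -0.001, -3.14]
force: [-2.4, 9.0, -1.1]
grip_width: 0.0274
grip_force: 12.0
```

step_arm(plan=[{"dx":-0.156,"dy":0,"dz":-0.032,"rx":0,"ry":0,"rz":0,"claw":1},{"dx":-0.159,"dy":0,"dz":-0.009,"rx":0,"ry":0,"rz":0,"claw":1},{"dx":-0.159,"dy":0,"dz":0.014,"rx":0,"ry":0,"rz":0,"claw":1},{"dx":-0.155,"dy":0,"dz":0.037,"rx":0,"ry":0,"rz":0,"claw":1},{"dx":-0.148,"dy":0,"dz":0.059,"rx":0,"ry":0,"rz":0,"claw":1},{"dx":0,"dy":0,"dz":0,"rx":0,"ry":0,"rz":0,"claw":1},{"dx":0,"dy":0,"dz":0,"rx":0,"ry":0,"rz":0,"claw":1}])

```text
time_s: 49.5
ee_pos: [0.5709, 0.3544, 0.1495]
eef_rot: [3.137, 0.003, -3.141]
force: [3.3, 11.7, 4.7]
grip_width: 0.0276
grip_force: 12.0
```

Run:
```python
from h import *
to(.57,.353,.149)
for n in ['scene','side']: save(shot(n),n+'6.png')
a=cv2.imread('pics/scene6.png')[110:260,340:490];b=cv2.imread('pics/side6.png')[90:200,200:310]
cv2.imwrite('pics/box6.png',np.hstack([cv2.resize(a,(400,400),interpolation=2),cv2.resize(b,(400,400),interpolation=2)]))
```

```text
pose [0.5709 0.3544 0.1495] [ 1.7976e+02  1.6000e-01 -1.7995e+02] F [ 3.3 11.7  4.7] grip 0.0276 delta(units) [ 0.009 -0.014  0.005]
```

View pics/box6.png

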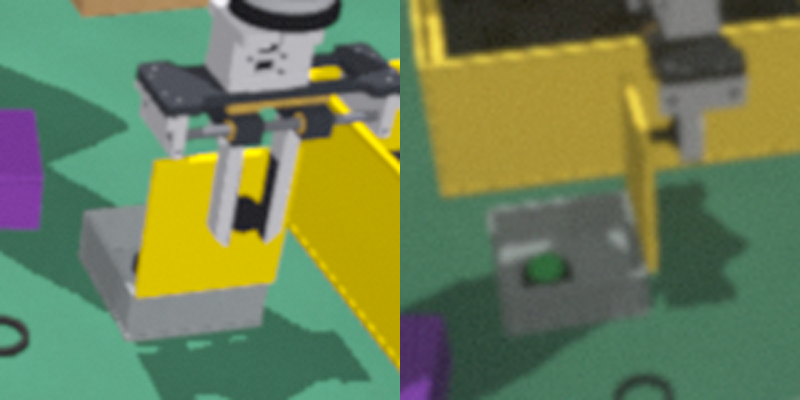

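step_arm(plan=[{"dx":0,"dy":0,"dz":0,"rx":0,"ry":0,"rz":0,"claw":0.4},{"dx":0,"dy":0,"dz":0,"rx":0,"ry":0,"rz":0,"claw":0.4},{"dx":0,"dy":0,"dz":0,"rx":0,"ry":0,"rz":0,"claw":0.4},{"dx":0,"dy":0,"dz":0,"rx":0,"ry":0,"rz":0,"claw":0.4},{"dx":0,"dy":0,"dz":-0.2,"rx":0,"ry":0,"rz":0,"claw":0.4},{"dx":0,"dy":0,"dz":-0.3,"rx":0,"ry":0,"rz":0,"claw":0.4},{"dx":0,"dy":0,"dz":-0.4,"rx":0,"ry":0,"rz":0,"claw":0.4},{"dx":0,"dy":0,"dz":-0.2,"rx":0,"ry":0,"rz":0,"claw":0.4},{"dx":0,"dy":0,"dz":0,"rx":0,"ry":0,"rz":0,"claw":0.4}])

```text
time_s: 50.5
ee_pos: [0.5708, 0.3529, 0.262]
eef_rot: [3.139, 0.004, -3.141]
force: [0.4, -0.7, -0.4]
grip_width: 0.0563
grip_force: 0.0
```

step_arm(plan=[{"dx":0.3,"dy":0,"dz":0,"rx":0,"ry":0,"rz":0,"claw":1},{"dx":0.35,"dy":0,"dz":0,"rx":0,"ry":0,"rz":0,"claw":1},{"dx":0.35,"dy":0,"dz":0,"rx":0,"ry":0,"rz":0,"claw":1},{"dx":0.33,"dy":0,"dz":0,"rx":0,"ry":0,"rz":0,"claw":1},{"dx":0,"dy":0,"dz":0,"rx":0,"ry":0,"rz":0,"claw":1},{"dx":0,"dy":0,"dz":0,"rx":0,"ry":0,"rz":0,"claw":1},{"dx":0,"dy":0,"dz":0,"rx":0,"ry":0,"rz":0,"claw":1}])

```text
time_s: 51.2
ee_pos: [0.4378, 0.3524, 0.2578]
eef_rot: [-3.141, -0.001, -3.141]
force: [0.9, 0.6, 0.7]
grip_width: 0.0041
grip_force: 0.0
```

Run:
```python
from h import *
to(.438,.352,.06)
for n in ['wrist','side']:
    p=shot(n);W=p['W'];im=p['img'].astype(int)
    t=(im[...,1]>im[...,0]+25)&(im[...,1]>im[...,2]+15)&(np.hypot(W[...,0]-.438,W[...,1]-.352)<.04)&(abs(W[...,2]-.025)<.012)
    print(n,t.sum())
    if t.sum()>4: print(((np.nanmin(W[t],0)+np.nanmax(W[t],0))/2).round(4),np.ptp(W[t],0).round(4),np.median(W[t],0).round(4))
    t=(im[...,0]>110)&(im[...,2]<100)&(im[...,1]>90)&(abs(W[...,1]-.35)<.05)&(W[...,0]>.48)&(W[...,0]<.58)&(W[...,2]>.07)&(W[...,2]<.2)
    if t.sum()>10: q=W[t]; print('guard',t.sum(),np.polyfit(q[:,2],q[:,0],1).round(3),q.max(0).round(3))
```

```text
pose [0.4378 0.3524 0.2578] [-1.7998e+02 -5.0000e-02 -1.7999e+02] F [0.9 0.6 0.7] grip 0.0041 delta(units) [-0.004 -0.004  1.978]
wrist 600
[0.4377 0.3522 0.022 ] [0.0323 0.0307 0.0145] [0.4358 0.3521 0.026 ]
guard 378 [0.018 0.522] [0.525 0.4   0.15 ]
side 62
[0.4377 0.3513 0.0229] [0.0312 0.029  0.0139] [0.4373 0.3499 0.0253]
guard 194 [0.06  0.517] [0.571 0.399 0.183]
```

step_arm(plan=[{"dx":0,"dy":0,"dz":0.3,"rx":0,"ry":0,"rz":0,"claw":1},{"dx":0,"dy":0,"dz":0.4,"rx":0,"ry":0,"rz":0,"claw":1},{"dx":0,"dy":0,"dz":0.4,"rx":0,"ry":0,"rz":0,"claw":1},{"dx":0,"dy":0,"dz":0.4,"rx":0,"ry":0,"rz":0,"claw":1},{"dx":0,"dy":0,"dz":0.3,"rx":0,"ry":0,"rz":0,"claw":1},{"dx":0,"dy":0,"dz":0.25,"rx":0,"ry":0,"rz":0,"claw":1},{"dx":0,"dy":0,"dz":0,"rx":0,"ry":0,"rz":0,"claw":1},{"dx":0,"dy":0,"dz":0,"rx":0,"ry":0,"rz":0,"claw":1}])

```text
time_s: 52.1
ee_pos: [0.4376, 0.3526, 0.0539]
eef_rot: [3.141, -0.001, -3.141]
force: [0.5, 0.9, 0.2]
grip_width: 0.0004
grip_force: 0.0
```

step_arm(plan=[{"dx":0,"dy":0,"dz":0.04,"rx":0,"ry":0,"rz":0,"claw":1},{"dx":0,"dy":0,"dz":0.03,"rx":0,"ry":0,"rz":0,"claw":1},{"dx":0,"dy":0,"dz":0,"rx":0,"ry":0,"rz":0,"claw":1},{"dx":0,"dy":0,"dz":0,"rx":0,"ry":0,"rz":0,"claw":1}])

```text
time_s: 52.5
ee_pos: [0.4372, 0.3528, 0.047]
eef_rot: [3.141, 0.0, -3.141]
force: [0.3, -1.0, -0.0]
grip_width: 0.0004
grip_force: 0.0
```

step_arm(plan=[{"dx":0,"dy":0,"dz":0.02,"rx":0,"ry":0,"rz":0,"claw":1},{"dx":0,"dy":0,"dz":0.02,"rx":0,"ry":0,"rz":0,"claw":1},{"dx":0,"dy":0,"dz":0,"rx":0,"ry":0,"rz":0,"claw":1}])

```text
time_s: 52.8
ee_pos: [0.4373, 0.3529, 0.0428]
eef_rot: [3.141, 0.0, -3.141]
force: [0.3, 1.0, 3.3]
grip_width: 0.0004
grip_force: 1.6
```

step_arm(plan=[{"dx":0,"dy":0,"dz":0.02,"rx":0,"ry":0,"rz":0,"claw":1},{"dx":0,"dy":0,"dz":0.02,"rx":0,"ry":0,"rz":0,"claw":1},{"dx":0,"dy":0,"dz":0,"rx":0,"ry":0,"rz":0,"claw":1}])

```text
time_s: 53.1
ee_pos: [0.4374, 0.3529, 0.0398]
eef_rot: [3.141, 0.001, -3.141]
force: [-3.6, -2.6, 17.2]
grip_width: 0.0007
grip_force: 8.5
```

step_arm(plan=[{"dx":0,"dy":0,"dz":0.02,"rx":0,"ry":0,"rz":0,"claw":1},{"dx":0,"dy":0,"dz":0,"rx":0,"ry":0,"rz":0,"claw":1},{"dx":0,"dy":0,"dz":0,"rx":0,"ry":0,"rz":0,"claw":1}])

```text
time_s: 53.4
ee_pos: [0.4376, 0.353, 0.0394]
eef_rot: [3.14, 0.001, -3.141]
force: [-10.7, -8.2, 37.2]
grip_width: 0.0005
grip_force: 18.5
```

step_arm(plan=[{"dx":0,"dy":0,"dz":-0.1,"rx":0,"ry":0,"rz":0,"claw":1},{"dx":0,"dy":0,"dz":-0.3,"rx":0,"ry":0,"rz":0,"claw":1},{"dx":0,"dy":0,"dz":-0.4,"rx":0,"ry":0,"rz":0,"claw":1},{"dx":0,"dy":0,"dz":-0.4,"rx":0,"ry":0,"rz":0,"claw":1},{"dx":0,"dy":0,"dz":-0.4,"rx":0,"ry":0,"rz":0,"claw":1},{"dx":0,"dy":0,"dz":-0.4,"rx":0,"ry":0,"rz":0,"claw":1},{"dx":0,"dy":0,"dz":-0.2,"rx":0,"ry":0,"rz":0,"claw":1},{"dx":0,"dy":0,"dz":0,"rx":0,"ry":0,"rz":0,"claw":1}])

```text
time_s: 54.2
ee_pos: [0.4377, 0.353, 0.2592]
eef_rot: [3.139, 0.003, -3.141]
force: [0.1, -0.2, -0.5]
grip_width: 0.0006
grip_force: 0.0
```

Run:
```python
from h import *
to(.438,.352,.06)
p=shot('wrist');W=p['W'];im=p['img'].astype(int)
t=(im[...,1]>im[...,0]+25)&(im[...,1]>im[...,2]+15)&(np.hypot(W[...,0]-.438,W[...,1]-.352)<.014);print('button z',np.median(W[t],0).round(4))
for n in ['scene','side']:
    p=shot(n);W=p['W'];im=p['img'].astype(int)
    for a in [(.556,.052),(.633,.064),(.5676,-.0247),(.6447,-.013)]:print(bush(p,a,.096,.03))
    t=(abs(W[...,2]-.1025)<.005)&(np.hypot(W[...,0]-.6,W[...,1]-.02)<.055)
    print(n,cv2.minEnclosingCircle((W[t][:,:2]*1000).astype(np.float32)),np.linalg.lstsq(np.c_[W[t][:,:2]-[.6,.02],np.ones(t.sum())],W[t][:,2],rcond=None)[0].round(4))
    t=(im[...,0]>110)&(im[...,2]<100)&(im[...,1]>90)&(abs(W[...,1]-.35)<.05)&(W[...,0]>.48)&(W[...,0]<.55)&(W[...,2]>.07)&(W[...,2]<.19)
    q=W[t];print('guard',np.polyfit(q[:,2],q[:,0],1).round(3))
    save(p,n+'9.png')
```

```text
pose [0.4377 0.353  0.2592] [ 179.84    0.18 -179.96] F [ 0.1 -0.2 -0.5] grip 0.0006 delta(units) [ 0.003 -0.015  1.992]
button z [0.438  0.3522 0.0262]
(555.3, 55.5, 11.2, 17, [555.2000122070312, 54.70000076293945])
(638.5, 62.5, 13.7, 39, [638.0, 63.099998474121094])
(571.5, -25.7, 14.2, 24, [571.7000122070312, -26.799999237060547])
(648.4, -13.9, 14.0, 47, [648.2000122070312, -12.800000190734863])
scene ((602.6119995117188, 20.421411514282227), 49.22834396362305) [0.0225 0.0055 0.1005]
guard [0.01  0.532]
(553.6, 52.6, 14.3, 23, [552.5999755859375, 51.70000076293945])
(636.5, 69.8, 11.4, 15, [637.0999755859375, 69.80000305175781])
(567.6, -25.1, 14.2, 35, [567.9000244140625, -25.0])
(643.8, -13.6, 14.5, 25, [643.7999877929688, -13.600000381469727])
side ((597.9016723632812, 20.69607925415039), 51.2191047668457) [0.0246 0.0059 0.1018]
guard [0.055 0.517]
```

View pics/scene9.png

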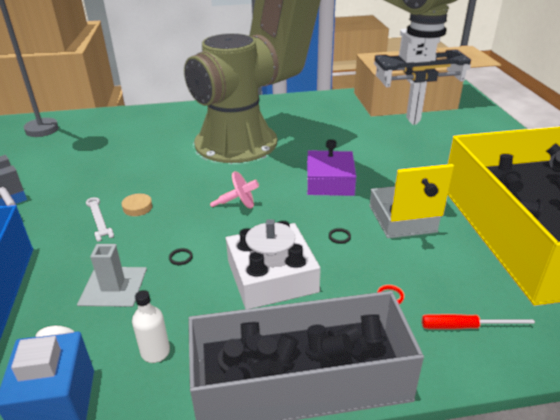

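```bash
python3 -c "
from station import hand_in
print(hand_in())"
```

```text
the job is handed in; nothing more can be done
None
```

The job is handed in (no verdict was returned): all four bushings are home in their pockets, the keeper screw is turned clockwise to its stop with its disc over them (leaning about 1.5° in its play once released), the guard is standing open, the start button was pressed to its stop and let go, and the oil bottle is still upright.

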